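# Put the tins and turners away behind the bifold door and the sliding cover

## Robot

A 7-joint arm with a two-finger parallel gripper is mounted at the origin on the work surface. World frame = base frame: x ahead of the robot, y to its left, z up, the work surface at z = 0. Lengths are in m, angles in rad, forces in N, time in s.
With the tool pointing down it reaches from about 0.4 to 0.85 m from the base axis. Payload 4.5 kg.
Tool frame: the origin (TCP) lies at the very end of the fingers, on their centre line; the grasp point (between the pads) lies 19 mm behind it; z points along the fingers, y is the line along which they close (so a half turn about z gives the same grasp; the last joint's range is limited). The gripper opens to 88 mm and grips with 3 to 60 N. Pads are 18 mm wide; open, the fingers measure 123 mm over their backs; the gripper's body (75 mm by 187 mm) begins 45 mm behind the grasp point.
Start: joints at [1.33, 0.689, -0.195, 1.565, 0.157, 0.902, -0.215], TCP at [0.17, -0.602, 0.239] pointing down, gripper open.
Joint ranges: [-3.01, 3.01], [-0.46, 2.08], [-1.47, 1.51], [0.13, 2.56], [-1, 4.14], [0.04, 2.09], [-2.66, 2.66]. Speed limits (rad/s): [2.57, 2.57, 3.14, 3.14, 3.14, 3.14, 3.14].

## Interface

Orientations are given as a unit quaternion [x, y, z, w].
In Python, from plant import r gives the robot as it stands. The module is installed in compiled form; this text tells all that it offers.
- The arm moves only by the tool step_arm, never from a script. Its argument "increments" is a list of rows, each a list of 2 entries, a list of its own where there are three numbers: the shift along the world's x, y, z in cm, then the turn, a rotation vector about the world's x, y, z in degrees. A call has exactly 10 rows; each row shifts and turns the commanded pose from where the row before left it; what a row does not reach is not made up. A row lasts 1/10 s, in which the tool goes at most 50 mm and 8.59 degrees, less where a joint would pass 70% of its speed; a pose out of reach is approached as far as the arm can. A call is refused whole if a number of a shift passes 5 or a number of a turn 8.59, either way. A call with a gripper value outside its range is refused whole. "fingers" is the opening, from 0 (shut) to 1 (fully open), set as the call begins (left out, the last holds). The fingers move at their own pace and stop on an object; "grip_force" is the grip in N (left out, the last holds). Time passes only in rows, so rows that do not move let the fingers close, or fill a call up. It gives the time, the measured TCP pose, the force, the opening and the grip force at its end, in the units of the state.
- r.get_state(): the state, without advancing time (a new reading comes with each control period).
- r.snapshot(name): name is "side" or "top" or "wrist"; returns (picture, depth): 480x640x3 uint8, red, green, blue; 480x640 float32, m along the optical axis (not along the pixel's ray), 0 where there is no reading.
- r.calibration(name): a dict with "fov_y" (degrees; the focal length in pixels is half the picture's height over the tangent of half this angle, whatever the lens; pixels are square), "cx", "cy" (the principal point, pixels), "k1" (the pictures are not rectified: a ray, as slopes to the right and down, at radius r is drawn at 1 + k1 r^2 times it, then the intrinsics apply), "R" (3x3) and "t" (3): a world point X has camera coordinates R X + t. Camera axes: x right, y down, z forward; pixel columns grow to the right and rows downward; lengths in m; the calibration is good to about 2 mm. A picture is of the moment at which its call begins: read the wrist's pose just before it. calibration takes no time and is no camera call; for the wrist camera it gives the pose at the moment of the call.
- r.finish_job(): hands the job in; it is judged then, once.
The state is a dict: "clock": time; "q": joint angles; "qd": joint speeds; "joint_torque": joint torques, N m; "tool_pos": TCP position; "eef_rot": TCP orientation; "contact_force": force on the tool from outside, world axes, zero at the start; "moment": the same for the moment, N m; "opening": opening from 0.0 (shut) to 1.0 (fully open); "finger_force": force on a finger pad.
Only numpy, scipy, OpenCV 4.12 (cv2) and the standard library are available. Lean on these libraries where they do the work, as an engineer would, in place of code of your own. Each camera call takes 0.05 s, during which the arm holds its last target. There are 200 camera calls.

## Task

Put the clean kitchen things on the microwave cart away: first pull the cupboard's bifold door wide open by its handle and slide the clear cover of the utensil tray all the way back. Stand every steel tin upright inside the cupboard and lay every wooden turner flat in the open bay of the tray; then slide the cover fully shut and fold the bifold door fully closed again. Leave the trivet and the fork where they are.

Things in the scene. Friction and masses are not known exactly. Their poses are not given: they have to be found in the camera images.
- cupboard: Fixed white cupboard, 170 deep, 320 wide, 285 high (mm), wire roof and back, loaded from the front with the hand tilted 30 to 45 degrees forward. Origin: on the cart top, mid-width, in the plane of the front opening. x points into it (away from the robot), y left, z up. Inside: y -150 to 150, x 0 to 160, its floor is the cart top; a track header over the opening spans x -10 to 12, underside at z 269.
- bifold (a joint): Angle (rad) of the first panel: 0 closed, 1.55 fully open. Two wooden panels, each 148 mm wide, 12 thick, z 20 to 263 mm. The first is hinged on the left (+y) jamb; the second hangs from it, its far end running in the track, folding by twice this angle. Opening, the fold moves out towards the robot, then left; open, both stand out from the left jamb and cover about 35 mm of the opening.
- bifold_hinge (a point): Vertical axis of the first panel's hinge on the left jamb, at cupboard x 0, y 149 mm (given at 247 mm height). The back faces of the closed panels lie in the plane of the front opening. Friction holds the door where it is left (about 1 N at the handle).
- bifold_handle (a point): Grip point, z 247 mm, of the door's handle: an upright round steel bar, 12 mm diameter, z 185 to 271 mm, on the first panel's front near the fold; 118 mm from the hinge axis along the panel, 47 mm in front of the panel's back face (29 mm gap to its front face). It circles bifold_hinge, clockwise from above as the door opens. Axes turn with the panel; closed, they are the cupboard's.
- tray: Utensil tray of white plastic, fixed for the run. Origin: on the cart top at the middle of its open bay; x away from the robot, y left, z up. Bay inside 130 mm (x) by 200 mm (y), floor at z 5 mm, walls 6 mm thick and 38 mm high. Behind the bay (x 71 to 203) is a closed grey deck of the same height, over which the cover slides.
- cover (a joint): How far the clear cover (140 by 210 mm, 5 mm thick, its top 45 mm above the cart) is slid back from over the bay along the tray's +x, m: 0 shut, 0.135 fully open. Friction about 1 N; it stays where it is left.
- cover_handle (a point): Point to grip on the cover's handle, 64 mm above the cart: an upright steel fin, 36 mm long (tray x), 14 mm thick (tray y), z 45 to 77 mm. With the cover shut it lies at tray x -50 mm, y 0. It moves with the cover. Axes as the tray's.
- tin1_mid (a point): Centre of a closed steel tin (may be absent): squat cylinder, 54 mm diameter, 52 mm high, 0.13 to 0.25 kg, standing on the cart; z along its axis.
- tin2_mid (a point): Centre of a closed steel tin (may be absent): squat cylinder, 54 mm diameter, 52 mm high, 0.13 to 0.25 kg, standing on the cart; z along its axis.
- tin3_mid (a point): Centre of a closed steel tin (may be absent): squat cylinder, 54 mm diameter, 52 mm high, 0.13 to 0.25 kg, standing on the cart; z along its axis.
- turner1_mid (a point): Grip point of a flat 50 g wooden turner (may be absent): 160 mm long in all, 12 mm thick, lying on the cart. x points along it to the broad head (50 by 44 mm, from x 18 to 68 mm of this point); the handle is 16 mm wide and runs from here to x -92 mm; the point lies near the centre of mass, half-way up.
- turner2_mid (a point): Grip point of a flat 50 g wooden turner (may be absent): 160 mm long in all, 12 mm thick, lying on the cart. x points along it to the broad head (50 by 44 mm, from x 18 to 68 mm of this point); the handle is 16 mm wide and runs from here to x -92 mm; the point lies near the centre of mass, half-way up.
- trivet: Bystander: round black silicone trivet, 140 mm diameter, 9 mm thick, left of the cupboard.
- fork: Bystander: stainless fork lying on the cart, about 160 mm long, 5 mm thick.
Things that resemble listed ones, but are neither listed nor needed, are in the scene too. Leave any blue or pink look-alike of the part that bears tin3_mid alone.

How it is judged:
By the outcome, as a careful person would: the job done as asked, in the order asked, and still so for the second after the job is handed in, with the robot touching nothing.
Of tin1, tin2, tin3 only 1 to 2 are there at a start; the rules pass over those that are not, and their reading is None.
Of turner1, turner2 only 1 to 2 are there at a start; the rules pass over those that are not, and their reading is None.
At some moment in a run one of tin1, tin2, tin3, turner1, turner2 may be knocked a few centimetres aside while the robot is not near it.
It also fails if it takes over 210 s, if anything falls off the work surface, if the arm or the gripper's body presses on something with over 40 N, if the wrist force passes 120 N, or if a joint passes its speed limit or range.

## Working session

There is one attempt and no reset: what is moved stays moved. The work goes in short steps, Python scripts to look and compute and a tool call to move; the robot and the scene stay as the last step left them, time stands still between calls to the robot, and variables do not carry over. Pictures are saved under pics/ and viewed, at most 14 in all, crops included, and the job is handed in when it is done.

Besides the shell and the picture viewer there is one more tool, called after "Request:" by a JSON object that holds its "fn" and its "kwargs", one argument or row to a line. step_arm: Moves the arm, as the interface text tells. Its arguments: {"type":"object","properties":{"increments":{"type":"array","items":{"type":"array"}},"fingers":{"type":"number"},"grip_force":{"type":"number"}},"required":["increments"]}

```bash
mkdir -p pics; cat > h.py <<'E'
import numpy as np, cv2
from plant import r
from scipy.spatial.transform import Rotation as Rn
def snap(n,save=None):
    c=r.calibration(n); p,d=r.snapshot(n)
    if save: cv2.imwrite(f'pics/{save}.png',p[:,:,::-1])
    return c,p,d
def rays(c,uv):
    f=240/np.tan(np.radians(c['fov_y'])/2)
    K=np.array([[f,0,c['cx']],[0,f,c['cy']],[0,0,1.]])
    return cv2.undistortPoints(np.array(uv,float).reshape(-1,1,2),K,np.array([c['k1'],0,0,0.])).reshape(-1,2)
def atz(c,uv,z):
    s=rays(c,uv);R=np.array(c['R']);t=np.array(c['t'])
    o=-R.T@t; d=np.c_[s,np.ones(len(s))]@R
    return o+d*((z-o[2])/d[:,2])[:,None]
def cloud(c,d):
    v,u=np.mgrid[0:480,0:640]; s=rays(c,np.c_[u.ravel(),v.ravel()])
    P=np.c_[s,np.ones(len(s))]*d.reshape(-1,1)
    X=(P-np.array(c['t']))@np.array(c['R']); X[d.ravel()==0]=np.nan
    return X.reshape(480,640,3)
E
python3 - <<'E'
from h import *
for n in('top','side'):
    c,p,d=snap(n,n+'0'); np.savez(f'{n}0.npz',p=p,d=d,X=cloud(c,d)); print(n,c)
s=r.get_state();print(s['clock'],s['tool_pos'],s['eef_rot'],s['contact_force'])
E
```

```text
top {'fov_y': 52.69192848979709, 'cx': 329.27142649548404, 'cy': 240.65994772825928, 'k1': 0.038256413500355135, 'R': array([[-0.00718469, -0.99988809,  0.01312167],
       [-0.99739363,  0.00622343, -0.07188339],
       [ 0.07179368, -0.01360393, -0.99732673]]), 't': array([0.01941444, 0.55957107, 1.11341365])}
side {'fov_y': 56.678746622597465, 'cx': 318.90995759818793, 'cy': 243.95825230536, 'k1': -0.0729865795227423, 'R': array([[ 0.99937536, -0.03297599,  0.01270723],
       [-0.01563133, -0.73496302, -0.677927  ],
       [ 0.03169466,  0.67730491, -0.73501939]]), 't': array([-0.56049172,  0.14559279,  1.05365534])}
0.1 [ 0.16940382 -0.60102152  0.23801448] [ 9.90571091e-01  1.36997308e-01 -1.70337736e-04 -7.88384438e-04] [ 0.05228122 -0.82858863  0.48289811]
```

View pics/top0.png

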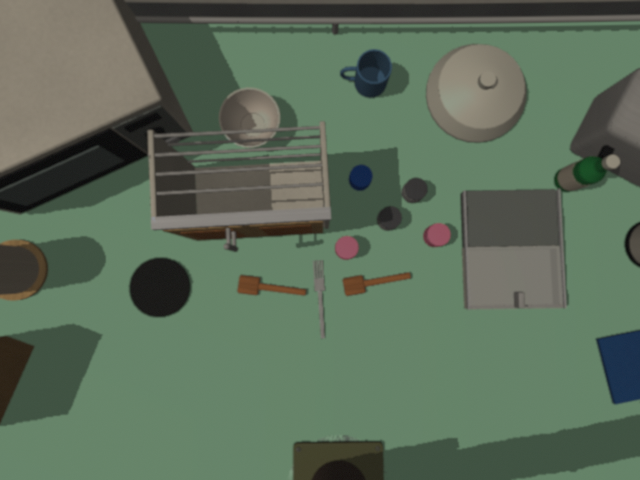

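View pics/side0.png

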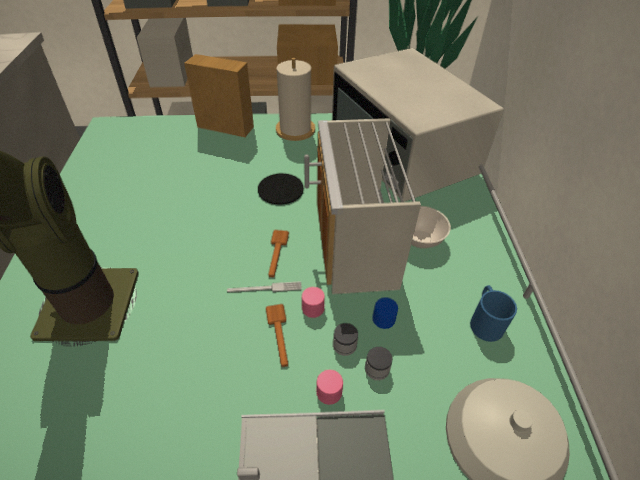

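The top view shows steel tins at (389,218) and (415,190). Pink tins at (346,248) and (438,235) and a blue one at (360,178) are look-alikes. Turners are at (270,288) and (375,284), the fork at (321,300), the door handle at (231,240) and the cover handle at (520,299). The grey ones fit "steel", so I'll confirm with a crop while measuring.

```bash
python3 - <<'E'
from h import *
z=np.load('top0.npz');p,d,X=z['p'],z['d'],z['X']; c=r.calibration('top')
cv2.imwrite('pics/crop.png',cv2.resize(p[150:320,220:570,::-1],None,fx=2.25,fy=2.25,interpolation=cv2.INTER_CUBIC))
for n,(u,v) in dict(s1=(389,218),s2=(415,190),pk1=(346,248),pk2=(438,235),bl=(360,178)).items():
    W=X[v-18:v+18,u-18:u+18].reshape(-1,3); q=W[(W[:,2]>.044)&(W[:,2]<.062)]
    q=q[:,:2]; print(n,len(q),np.median(W[:,2]),((q.min(0)+q.max(0))/2).round(4),q.mean(0).round(4),np.ptp(q,axis=0).round(3))
hsv=cv2.cvtColor(p,cv2.COLOR_RGB2HSV)
for n,(a,b,e,f) in dict(t1=(232,270,312,302),t2=(338,268,416,300)).items():
    S=hsv[b:f,a:e]; m=((S[...,0]<20)&(S[...,1]>120)&(S[...,2]>60)).astype(np.uint8)
    v,u=np.nonzero(m); P=atz(c,np.c_[u+a,v+b],.012)[:,:2]
    mu=P.mean(0); w,V=np.linalg.eigh(np.cov((P-mu).T)); ax=V[:,1]; t=(P-mu)@ax
    wd=(P-mu)@V[:,0]
    if np.ptp(wd[t>0])<np.ptp(wd[t<0]): ax=-ax;t=-t
    print(n,len(P),mu,ax,t.min(),t.max(), 'grip',mu+ax*(t.max()-.068),mu+ax*(t.min()+.092),np.degrees(np.arctan2(ax[1],ax[0])))
# cupboard header front & door handle, tray
for n,(u0,u1,v0,v1,zl,zh) in dict(header=(150,335,195,240,.262,.30),handle=(222,242,222,255,.2,.29),cover=(505,535,285,312,.06,.09)).items():
    W=X[v0:v1,u0:u1].reshape(-1,3); q=W[(W[:,2]>zl)&(W[:,2]<zh)]
    print(n,len(q),q.min(0).round(4),q.max(0).round(4),np.median(q,0).round(4))
    if n=='header':
        rr=cv2.minAreaRect(q[:,:2].astype(np.float32)*1000); print(rr,cv2.boxPoints(rr))
    
W=X[180:315,455:572].reshape(-1,3);q=W[(W[:,2]>.03)&(W[:,2]<.052)];rr=cv2.minAreaRect(q[:,:2].astype(np.float32)*1000);print('tray',rr,cv2.boxPoints(rr))
E
```

```text
s1 414 nan [ 0.6111 -0.1232] [ 0.611  -0.1233] [0.051 0.051]
s2 413 nan [ 0.6773 -0.1835] [ 0.6761 -0.1831] [0.052 0.052]
pk1 417 nan [ 0.5427 -0.0241] [ 0.5431 -0.0235] [0.05 0.05]
pk2 424 nan [ 0.5711 -0.233 ] [ 0.571 -0.232] [0.05  0.052]
bl 406 nan [ 0.7078 -0.0581] [ 0.707  -0.0576] [0.052 0.051]
t1 573 [0.4541807  0.17175468] [0.13247158 0.9911868 ] -0.09962120365942619 0.05627042198909487 grip [0.45262687 0.16012847] [0.45317111 0.16420064] 82.3875611800087
t2 564 [ 0.46135485 -0.07340868] [-0.17533767  0.98450836] -0.09940916568430244 0.05559566672497713 grip [ 0.4635298  -0.08562085] [ 0.46265396 -0.08070306] 100.09830902124412
header 2818 [0.5634 0.0175 0.262 ] [0.6267 0.3373 0.2905] [0.5825 0.1858 0.2849]
((593.6381225585938, 177.47457885742188), (320.0787658691406, 63.194522857666016), 89.44628143310547) [[560.4957    17.748016]
 [623.68726   17.137299]
 [626.7805   337.20114 ]
 [563.589    337.81186 ]]
handle 324 [0.5274 0.1769 0.2   ] [0.5755 0.2255 0.2884] [0.5669 0.2025 0.2562]
cover 154 [ 0.4039 -0.4121  0.0602] [ 0.4417 -0.3972  0.0829] [ 0.4222 -0.4019  0.0763]
tray ((548.2625732421875, -419.2425842285156), (295.2852478027344, 254.37188720703125), 0.6233908534049988) [[ 399.2449  -293.67053]
 [ 402.01248 -548.02734]
 [ 697.2803  -544.81464]
 [ 694.5127  -290.45782]]
```

View pics/crop.png

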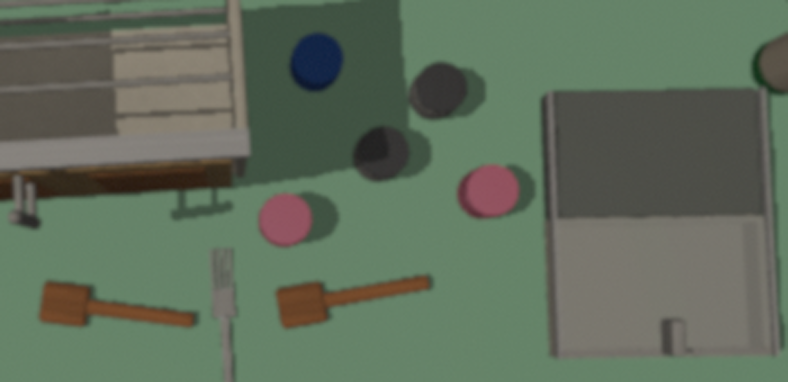

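The crop confirms it: both dark grey tins are plain steel, and the pink and blue ones are look-alikes. Next I'll refine the handle and tray geometry.

```bash
python3 - <<'E'
from h import *
for n in('top','side'):
    X=np.load(n+'0.npz')['X'].reshape(-1,3)
    def sel(a,b,e,f,g,h): 
        return X[(X[:,0]>a)&(X[:,0]<b)&(X[:,1]>e)&(X[:,1]<f)&(X[:,2]>g)&(X[:,2]<h)]
    q=sel(.48,.556,.15,.26,.19,.275); 
    if len(q): print(n,'handle',len(q),q.min(0).round(3),q.max(0).round(3),np.median(q,0).round(3)); 
    q=sel(.48,.545,.15,.26,.19,.275);
    if len(q): print(n,'bar',len(q),q.min(0).round(3),q.max(0).round(3),np.median(q,0).round(3))
    for y in (.03,.1,.17,.25,.31):
        q=sel(.5,.7,y-.015,y+.015,.278,.30)
        k=sel(.5,.62,y-.015,y+.015,.05,.25)
        print(y,len(q),np.percentile(q[:,0],[2,50,98]).round(4) if len(q) else '', len(k),np.percentile(k[:,0],[5,50]).round(4) if len(k) else '')
    q=sel(.38,.72,-.535,-.28,.034,.06)
    if len(q):
        print('tray',np.percentile(q,[1,99],axis=0).round(4)); 
    for x in(.45,.52,.6,.68):
        k=q[abs(q[:,0]-x)<.01]; print(x,k[:,1].min().round(4) if len(k) else '',k[:,1].max().round(4) if len(k) else '')
E
```

```text
top handle 140 [0.527 0.198 0.191] [0.555 0.21  0.275] [0.54  0.203 0.245]
top bar 89 [0.527 0.198 0.191] [0.544 0.21  0.275] [0.534 0.201 0.248]
0.03 546 [0.58   0.6258 0.6964] 108 [0.577  0.5777]
0.1 327 [0.5764 0.5927 0.6775] 154 [0.5719 0.5728]
0.17 322 [0.5725 0.5891 0.6739] 146 [0.5695 0.5705]
0.25 334 [0.5683 0.5846 0.6804] 148 [0.5637 0.5646]
0.31 369 [0.565  0.583  0.6992] 122 [0.5618 0.5625]
tray [[ 0.4047 -0.5163  0.0346]
 [ 0.6755 -0.2939  0.0513]]
0.45 -0.5175 -0.2942
0.52 -0.5157 -0.2937
0.6 -0.5156 -0.2921
0.68 -0.5348 -0.2921
side handle 194 [0.529 0.197 0.19 ] [0.556 0.21  0.275] [0.537 0.202 0.233]
side bar 161 [0.529 0.197 0.19 ] [0.544 0.21  0.275] [0.535 0.201 0.234]
0.03 433 [0.5818 0.6295 0.697 ] 1184 [0.5793 0.5984]
0.1 156 [0.5775 0.594  0.6785] 104 [0.5729 0.5737]
0.17 135 [0.5738 0.591  0.6754] 60 [0.5704 0.5711]
0.25 118 [0.5684 0.5863 0.6711] 66 [0.5646 0.5654]
0.31 110 [0.5654 0.5827 0.6994] 13 [0.563  0.5634]
tray [[ 0.4079 -0.4118  0.0354]
 [ 0.6743 -0.2947  0.0497]]
0.45 -0.4118 -0.2935
0.52 -0.4123 -0.2927
0.6 -0.413 -0.2933
0.68 -0.4155 -0.2904
```

Request:
{"fn": "step_arm", "kwargs": {
  "increments": [
    [[4,4,4],[0,0,0]],
    [[4,4,4],[0,0,0]],
    [[4,4,3],[0,0,0]],
    [[4,4,0],[0,0,0]],
    [[4,4,0],[0,0,0]],
    [[3,4,0],[0,0,0]],
    [[3,4,0],[0,0,0]],
    [[3,4,0],[0,0,0]],
    [[2,4,0],[0,0,0]],
    [[2,4,0],[0,0,0]]
  ],
  "fingers": 1,
  "grip_force": 20
}}

```text
clock: 1.1
tool_pos: [0.4599, -0.2399, 0.3196]
eef_rot: [0.991, 0.137, -0.0, -0.0]
contact_force: [1.1, -0.8, -0.3]
opening: 0.999
finger_force: 0.0
```

Request:
{"fn": "step_arm", "kwargs": {
  "increments": [
    [[0.7,4.4,0.1],[0,0,-1.3]],
    [[0.7,4.4,0.1],[0,0,-1.3]],
    [[0.7,4.4,0.1],[0,0,-1.3]],
    [[0.7,4.4,0.1],[0,0,-1.3]],
    [[0.7,4.4,0.1],[0,0,-1.3]],
    [[0.7,4.4,0.1],[0,0,-1.3]],
    [[0.8,4.5,0.1],[0,0,-1.3]],
    [[0.8,4.5,0.1],[0,0,-1.3]],
    [[0.8,4.5,0.1],[0,0,-1.3]],
    [[0.8,4.5,0.1],[0,0,-1.0]]
  ]
}}

```text
clock: 2.1
tool_pos: [0.5331, 0.2038, 0.3296]
eef_rot: [1.0, 0.026, -0.0, 0.0]
contact_force: [-0.0, -0.2, -0.5]
opening: 1.003
finger_force: 0.0
```

```bash
python3 - <<'E'
from h import *
s=r.get_state();print(s['clock'],s['tool_pos'].round(4),s['eef_rot'].round(3),s['q'].round(3))
H=np.array([.5745,.3248])
prev=None
for th in np.linspace(0,1.55,21):
    a=np.radians(3.07)-th
    p=H+np.array([[np.cos(a),-np.sin(a)],[np.sin(a),np.cos(a)]])@[-.047,-.118]
    print(round(th,3),p.round(4),(p-prev).round(4)*100 if prev is not None else ''); prev=p
E
```

```text
2.1 [0.5331 0.2038 0.3296] [ 1.     0.026 -0.     0.   ] [-0.322  0.518 -0.205  1.608  0.118  1.029 -2.081]
0.0 [0.5339 0.2045] 
0.078 [0.5247 0.208 ] [-0.92  0.35]
0.155 [0.5158 0.2122] [-0.89  0.42]
0.232 [0.5073 0.217 ] [-0.85  0.49]
0.31 [0.4991 0.2226] [-0.81  0.55]
0.388 [0.4914 0.2287] [-0.77  0.61]
0.465 [0.4842 0.2354] [-0.72  0.67]
0.542 [0.4776 0.2427] [-0.66  0.73]
0.62 [0.4715 0.2504] [-0.61  0.77]
0.698 [0.4661 0.2586] [-0.54  0.82]
0.775 [0.4613 0.2672] [-0.48  0.86]
0.852 [0.4572 0.2762] [-0.41  0.89]
0.93 [0.4537 0.2854] [-0.34  0.92]
1.008 [0.4511 0.2949] [-0.27  0.95]
1.085 [0.4491 0.3045] [-0.19  0.96]
1.162 [0.4479 0.3143] [-0.12  0.98]
1.24 [0.4475 0.3241] [-0.04  0.98]
1.318 [0.4478 0.334 ] [0.03 0.98]
1.395 [0.4489 0.3437] [0.11 0.98]
1.472 [0.4507 0.3534] [0.18 0.97]
1.55 [0.4533 0.3629] [0.26 0.95]
```

Request:
{"fn": "step_arm", "kwargs": {
  "increments": [
    [[0,0,0],[0,0,8.5]],
    [[0,0,0],[0,0,8.5]],
    [[0,0,0],[0,0,8.5]],
    [[0,0,0],[0,0,8.5]],
    [[0,0,0],[0,0,8.5]],
    [[0,0,0],[0,0,8.5]],
    [[0,0,0],[0,0,8.5]],
    [[0,0,0],[0,0,8.5]],
    [[0,0,0],[0,0,8.5]],
    [[0,0,0],[0,0,8.5]]
  ]
}}

```text
clock: 3.1
tool_pos: [0.5331, 0.2018, 0.3295]
eef_rot: [0.717, 0.697, -0.0, -0.0]
contact_force: [0.5, 0.4, -0.6]
opening: 0.998
finger_force: 0.0
```

Request:
{"fn": "step_arm", "kwargs": {
  "increments": [
    [[0,0,0],[0,0,8.5]],
    [[0,0,0],[0,0,8.5]],
    [[0,0,0],[0,0,8.5]],
    [[0,0,0],[0,0,8.5]],
    [[0,0,0],[0,0,8.5]],
    [[0,0,0],[0,0,8.5]],
    [[0,0,0],[0,0,8.5]],
    [[0,0,0],[0,0,8.5]],
    [[0,0,0],[0,0,8.5]],
    [[0,0,0],[0,0,8.5]]
  ]
}}

```text
clock: 4.1
tool_pos: [0.5332, 0.2017, 0.3294]
eef_rot: [0.058, 0.998, -0.0, -0.0]
contact_force: [-0.0, 0.3, 0.6]
opening: 0.999
finger_force: 0.0
```

```bash
python3 - <<'E'
from h import *
s=r.get_state();print(s['clock'],s['tool_pos'].round(4),s['eef_rot'].round(3),s['q'].round(3),s['contact_force'])
E
```

```text
4.1 [0.5332 0.2017 0.3294] [ 0.058  0.998 -0.    -0.   ] [ 0.113  0.674 -1.019  1.588  0.6    1.224  0.435] [-0.03157947  0.2659616   0.63861253]
```

Request:
{"fn": "step_arm", "kwargs": {
  "increments": [
    [[0,0.1,0],[0,0,5]],
    [[0.1,0.1,-1],[0,0,4.5]],
    [[0,0.1,-1.2],[0,0,0]],
    [[0,0,-1.3],[0,0,0]],
    [[0,0,-1.3],[0,0,0]],
    [[0,0,-1.3],[0,0,0]],
    [[0,0,-1.3],[0,0,0]],
    [[0,0,-1.3],[0,0,0]],
    [[0,0,-1.4],[0,0,0]],
    [[0,0,0],[0,0,0]]
  ]
}}

```text
clock: 5.1
tool_pos: [0.5335, 0.2041, 0.2267]
eef_rot: [-0.022, 1.0, -0.001, -0.002]
contact_force: [0.2, 0.3, -0.7]
opening: 0.997
finger_force: 0.0
```

Request:
{"fn": "step_arm", "kwargs": {
  "increments": [
    [[0,0,0],[0,0,0]],
    [[0,0,0],[0,0,0]],
    [[0,0,0],[0,0,0]],
    [[0,0,0],[0,0,0]],
    [[0,0,0],[0,0,0]],
    [[0,0,0],[0,0,0]],
    [[0,0,0],[0,0,0]],
    [[0,0,0],[0,0,0]],
    [[0,0,0],[0,0,0]],
    [[0,0,0],[0,0,0]]
  ],
  "fingers": 0,
  "grip_force": 15
}}

```text
clock: 6.1
tool_pos: [0.5342, 0.2062, 0.2289]
eef_rot: [-0.022, 1.0, 0.001, 0.0]
contact_force: [0.6, -0.6, -2.6]
opening: 0.131
finger_force: 15.0
```

Request:
{"fn": "step_arm", "kwargs": {
  "increments": [
    [[-0.92,0.35,0],[0,0,-4.44]],
    [[-0.89,0.42,0],[0,0,-4.44]],
    [[-0.85,0.49,0],[0,0,-4.44]],
    [[-0.81,0.55,0],[0,0,-4.44]],
    [[-0.77,0.61,0],[0,0,-4.44]],
    [[-0.72,0.67,0],[0,0,-4.44]],
    [[-0.66,0.73,0],[0,0,-4.44]],
    [[-0.61,0.77,0],[0,0,-4.44]],
    [[-0.54,0.82,0],[0,0,-4.44]],
    [[-0.48,0.86,0],[0,0,-4.44]]
  ]
}}

```text
clock: 7.1
tool_pos: [0.4624, 0.2679, 0.2289]
eef_rot: [0.359, 0.933, 0.0, 0.001]
contact_force: [4.0, 0.2, -1.8]
opening: 0.127
finger_force: 15.0
```

```bash
python3 - <<'E'
from h import *
s=r.get_state();print(s['clock'],s['tool_pos'].round(4),s['eef_rot'].round(3),s['q'].round(3),s['contact_force'])
E
```

```text
7.1 [0.4624 0.2679 0.2289] [0.359 0.933 0.    0.001] [-0.149  0.679 -0.78   1.834  0.609  0.884 -0.385] [ 3.99842155  0.22946622 -1.81370499]
```

Request:
{"fn": "step_arm", "kwargs": {
  "increments": [
    [[-0.41,0.89,0],[0,0,-4.44]],
    [[-0.34,0.92,0],[0,0,-4.44]],
    [[-0.27,0.95,0],[0,0,-4.44]],
    [[-0.19,0.96,0],[0,0,-4.44]],
    [[-0.12,0.98,0],[0,0,-4.44]],
    [[-0.04,0.98,0],[0,0,-4.44]],
    [[0.03,0.98,0],[0,0,-4.44]],
    [[0.11,0.98,0],[0,0,-4.44]],
    [[0.18,0.97,0],[0,0,-4.44]],
    [[0.26,0.95,0],[0,0,-4.44]]
  ]
}}

```text
clock: 8.1
tool_pos: [0.4535, 0.3635, 0.2289]
eef_rot: [0.685, 0.729, -0.001, 0.0]
contact_force: [0.1, -0.7, 1.2]
opening: 0.132
finger_force: 15.0
```

Request:
{"fn": "step_arm", "kwargs": {
  "increments": [
    [[0.1,0.3,0],[0,0,0]],
    [[0,0,0],[0,0,0]],
    [[0,0,0],[0,0,0]],
    [[0,0,0],[0,0,0]],
    [[0,0,0],[0,0,0]],
    [[0,0,0],[0,0,0]],
    [[0,0,0],[0,0,0]],
    [[0,0,0],[0,0,0]],
    [[0,0,0],[0,0,0]],
    [[0,0,0],[0,0,0]]
  ]
}}

```text
clock: 9.1
tool_pos: [0.454, 0.3652, 0.2289]
eef_rot: [0.683, 0.73, -0.001, 0.0]
contact_force: [-4.0, -4.5, 4.9]
opening: 0.133
finger_force: 15.0
```

Request:
{"fn": "step_arm", "kwargs": {
  "increments": [
    [[0,0,0],[0,0,0]],
    [[0,0,0],[0,0,0]],
    [[0,0,0],[0,0,0]],
    [[0,0,0],[0,0,0]],
    [[0,0,1],[0,0,0]],
    [[0,0,2],[0,0,0]],
    [[0,0,3],[0,0,0]],
    [[0,0,3],[0,0,0]],
    [[0,0,3],[0,0,0]],
    [[0,0,0],[0,0,0]]
  ],
  "fingers": 0.7
}}

```text
clock: 10.1
tool_pos: [0.4561, 0.3688, 0.354]
eef_rot: [0.684, 0.73, 0.005, -0.0]
contact_force: [0.6, 0.3, 0.6]
opening: 0.699
finger_force: 0.0
```

```bash
python3 - <<'E'
from h import *
s=r.get_state();print(s['clock'],s['tool_pos'].round(4),s['eef_rot'].round(3),s['q'].round(3),s['contact_force'])
c,p,d=snap('top','top1');X=cloud(c,d).reshape(-1,3)
q=X[(X[:,0]>.40)&(X[:,0]<.575)&(X[:,1]>.25)&(X[:,1]<.4)&(X[:,2]>.24)&(X[:,2]<.275)]
print(len(q),np.percentile(q,[2,98],axis=0).round(3))
E
```

```text
10.1 [0.4561 0.3688 0.354 ] [ 0.684  0.73   0.005 -0.   ] [-0.41   0.562 -0.607  1.518  0.339  1.158 -1.013] [0.63927416 0.31437555 0.60536064]
1513 [[0.431 0.303 0.242]
 [0.564 0.358 0.27 ]]
```

View pics/top1.png

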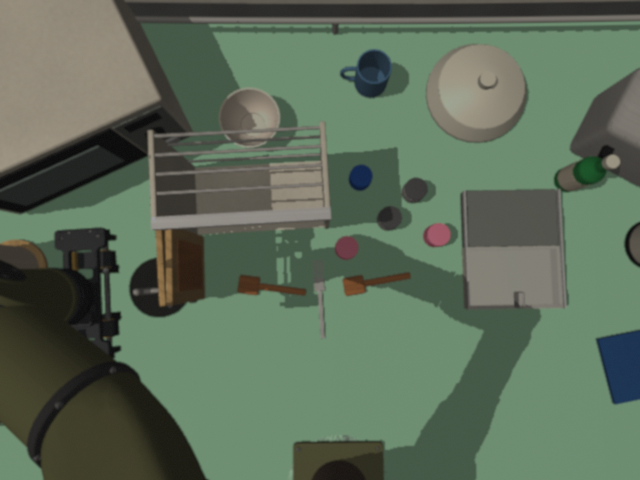

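Door is open (panels at cols 158–205, rows 230–305). Next is the cover handle at (520,299).

Request:
{"fn": "step_arm", "kwargs": {
  "increments": [
    [[0,-2,0],[0,0,-4.6]],
    [[0,-4,0],[0,0,-4.6]],
    [[0,-4,0],[0,0,-4.6]],
    [[0,-4,0],[0,0,-4.6]],
    [[0,-4,0],[0,0,-4.6]],
    [[0,-4,0],[0,0,-4.6]],
    [[0,-4,0],[0,0,-4.6]],
    [[0,-4,0],[0,0,-4.6]],
    [[0,-4,0],[0,0,-4.6]],
    [[0,-4,0],[0,0,-4.6]]
  ]
}}

```text
clock: 11.15
tool_pos: [0.454, -0.0153, 0.3483]
eef_rot: [0.915, 0.403, -0.001, -0.0]
contact_force: [-0.0, 0.6, -0.2]
opening: 0.699
finger_force: 0.0
```

Request:
{"fn": "step_arm", "kwargs": {
  "increments": [
    [[-0.3,-4,-1],[0,0,-4.7]],
    [[-0.3,-4,-1],[0,0,-4.7]],
    [[-0.3,-4,-1],[0,0,-4.7]],
    [[-0.3,-4,-1],[0,0,-4.7]],
    [[-0.3,-4,-2],[0,0,-4.7]],
    [[-0.3,-4,-2],[0,0,-4.7]],
    [[-0.4,-4,-3],[0,0,-4.7]],
    [[-0.4,-4,-3],[0,0,-4.7]],
    [[-0.4,-4,-3],[0,0,-4.7]],
    [[-0.4,-3.4,-3],[0,0,-4.7]]
  ]
}}

```text
clock: 12.15
tool_pos: [0.4198, -0.4091, 0.1472]
eef_rot: [1.0, 0.004, -0.001, -0.0]
contact_force: [0.7, 0.5, 0.6]
opening: 0.702
finger_force: 0.0
```

```bash
python3 - <<'E'
from h import *
s=r.get_state();print(s['clock'],s['tool_pos'].round(4),s['eef_rot'].round(3),s['q'].round(3),s['contact_force'])
c,p,d=snap('wrist','w1');X=cloud(c,d).reshape(-1,3)
q=X[(X[:,0]>.38)&(X[:,0]<.47)&(X[:,1]>-.45)&(X[:,1]<-.36)&(X[:,2]>.066)&(X[:,2]<.085)]
print(len(q),np.percentile(q,[2,98],axis=0).round(4))
E
```

```text
12.15 [ 0.4198 -0.4091  0.1472] [ 1.     0.004 -0.001 -0.   ] [ 0.743  0.758 -0.086  1.772  0.103  0.618 -0.966] [0.67464045 0.45219288 0.56978926]
1200 [[ 0.4085 -0.4103  0.0699]
 [ 0.4425 -0.3968  0.078 ]]
```

Request:
{"fn": "step_arm", "kwargs": {
  "increments": [
    [[0.5,0.5,0],[0,0,0]],
    [[0,0,-1.5],[0,0,0]],
    [[0,0,-1.5],[0,0,0]],
    [[0,0,-1.5],[0,0,0]],
    [[0,0,-1.5],[0,0,0]],
    [[0,0,-1.4],[0,0,0]],
    [[0,0,-1.2],[0,0,0]],
    [[0,0,-1],[0,0,0]],
    [[0,0,0],[0,0,0]],
    [[0,0,0],[0,0,0]]
  ]
}}

```text
clock: 13.2
tool_pos: [0.4261, -0.4022, 0.0533]
eef_rot: [1.0, 0.007, 0.0, 0.0]
contact_force: [-0.5, -0.3, 0.3]
opening: 0.699
finger_force: 0.0
```

Request:
{"fn": "step_arm", "kwargs": {
  "increments": [
    [[0,0,0],[0,0,0]],
    [[0,0,0],[0,0,0]],
    [[0,0,0],[0,0,0]],
    [[0,0,0],[0,0,0]],
    [[0,0,0],[0,0,0]],
    [[0,0,0],[0,0,0]],
    [[0,0,0],[0,0,0]],
    [[0,0,0],[0,0,0]],
    [[0,0,0],[0,0,0]],
    [[0,0,0],[0,0,0]]
  ],
  "fingers": 0,
  "grip_force": 12
}}

```text
clock: 14.2
tool_pos: [0.426, -0.405, 0.0533]
eef_rot: [1.0, 0.006, 0.001, 0.002]
contact_force: [0.8, -4.4, -2.9]
opening: 0.157
finger_force: 12.0
```

Request:
{"fn": "step_arm", "kwargs": {
  "increments": [
    [[1.3,0.02,0],[0,0,0]],
    [[1.5,0.02,0],[0,0,0]],
    [[1.5,0.02,0],[0,0,0]],
    [[1.5,0.02,0],[0,0,0]],
    [[1.5,0.02,0],[0,0,0]],
    [[1.5,0.02,0],[0,0,0]],
    [[1.5,0.02,0],[0,0,0]],
    [[1.5,0.02,0],[0,0,0]],
    [[1.5,0.02,0],[0,0,0]],
    [[0.2,0,0],[0,0,0]]
  ]
}}

```text
clock: 15.2
tool_pos: [0.5612, -0.4035, 0.0533]
eef_rot: [1.0, 0.006, -0.0, 0.002]
contact_force: [-2.3, -5.1, 0.7]
opening: 0.159
finger_force: 12.0
```

Request:
{"fn": "step_arm", "kwargs": {
  "increments": [
    [[0.3,0,0],[0,0,0]],
    [[0.1,0,0],[0,0,0]],
    [[0,0,0],[0,0,0]],
    [[0,0,0],[0,0,0]],
    [[0,0,0],[0,0,0]],
    [[0,0,0],[0,0,0]],
    [[0,0,0],[0,0,0]],
    [[0,0,0],[0,0,0]],
    [[0,0,0],[0,0,0]],
    [[0,0,0],[0,0,0]]
  ]
}}

```text
clock: 16.2
tool_pos: [0.5612, -0.4035, 0.0533]
eef_rot: [1.0, 0.005, -0.003, 0.002]
contact_force: [-5.8, -4.2, 3.2]
opening: 0.155
finger_force: 12.0
```

Cover hit its stop after 135 mm. Release, and go to turner 2.

Request:
{"fn": "step_arm", "kwargs": {
  "increments": [
    [[0,0,0],[0,0,0]],
    [[0,0,0],[0,0,0]],
    [[0,0,0],[0,0,0]],
    [[0,0,0],[0,0,0]],
    [[0,0,2],[0,0,0]],
    [[0,0,3],[0,0,0]],
    [[0,0,3],[0,0,0]],
    [[-0.5,2,3],[0,0,8.5]],
    [[-0.5,2,1],[0,0,8.5]],
    [[-0.8,2,0],[0,0,8.5]]
  ],
  "fingers": 0.6
}}

```text
clock: 17.2
tool_pos: [0.5488, -0.34, 0.1757]
eef_rot: [0.973, 0.23, 0.002, 0.002]
contact_force: [-0.2, 0.2, -0.3]
opening: 0.6
finger_force: 0.0
```

Request:
{"fn": "step_arm", "kwargs": {
  "increments": [
    [[-0.8,2.6,0],[0,0,8.5]],
    [[-0.8,2.6,0],[0,0,8.5]],
    [[-0.8,2.6,0],[0,0,8.5]],
    [[-0.8,2.6,0],[0,0,8.5]],
    [[-0.8,2.6,0],[0,0,8.5]],
    [[-0.8,2.6,0],[0,0,8.5]],
    [[-0.8,2.6,0],[0,0,8.5]],
    [[-0.8,2.6,0],[0,0,8.5]],
    [[-0.9,2.7,-2],[0,0,6]],
    [[-0.9,2.7,-2],[0,0,0]]
  ]
}}

```text
clock: 18.2
tool_pos: [0.4653, -0.0774, 0.1333]
eef_rot: [0.641, 0.768, 0.001, 0.001]
contact_force: [-0.2, -0.2, 0.5]
opening: 0.598
finger_force: 0.0
```

```bash
cat >> h.py <<'E'
def turner(n,near):
    c,p,d=snap(n); X=cloud(c,d)
    hsv=cv2.cvtColor(p,cv2.COLOR_RGB2HSV)
    m=(hsv[...,0]<20)&(hsv[...,1]>110)&(hsv[...,2]>50)&(np.linalg.norm(X[...,:2]-near,axis=2)<.11)&(X[...,2]<.04)
    v,u=np.nonzero(m);P=atz(c,np.c_[u,v],.012)[:,:2]
    rr=cv2.minAreaRect((P*1000).astype(np.float32))
    mu=P.mean(0);w,V=np.linalg.eigh(np.cov((P-mu).T));ax=V[:,1];t=(P-mu)@ax;wd=(P-mu)@V[:,0]
    if np.ptp(wd[t>0.02])<np.ptp(wd[t<-.02]): ax=-ax;t=-t
    g1=mu+ax*(t.max()-.068);g2=mu+ax*(t.min()+.092)
    print(n,len(P),'grips',g1.round(4),g2.round(4),'len',np.ptp(t).round(4),'head',np.degrees(np.arctan2(ax[1],ax[0])).round(1))
def st():
    s=r.get_state();y=2*np.degrees(np.arctan2(s['eef_rot'][1],s['eef_rot'][0]))
    print(s['clock'],s['tool_pos'].round(4),'psi',y.round(1),'q',s['q'].round(2),'F',s['contact_force'].round(1),s['opening'])
E
python3 - <<'E'
from h import *
st();turner('wrist',[.463,-.083])
E
```

```text
18.2 [ 0.4653 -0.0774  0.1333] psi 100.3 q [ 0.32  0.7  -0.4   2.11  0.62  0.44 -0.39] F [-0.2 -0.2  0.5] 0.59787869899908
wrist 5747 grips [ 0.465  -0.0818] [ 0.4645 -0.0787] len 0.1569 head 100.0
```

Request:
{"fn": "step_arm", "kwargs": {
  "increments": [
    [[0,-0.2,-2],[0,0,0]],
    [[0,0,-2],[0,0,0]],
    [[0,0,-2],[0,0,0]],
    [[0,0,-2],[0,0,0]],
    [[0,0,-2],[0,0,0]],
    [[0,0,-1.5],[0,0,0]],
    [[0,0,-0.9],[0,0,0]],
    [[0,0,-0.4],[0,0,0]],
    [[0,0,0],[0,0,0]],
    [[0,0,0],[0,0,0]]
  ]
}}

```text
clock: 19.25
tool_pos: [0.4653, -0.0805, 0.0057]
eef_rot: [0.641, 0.767, 0.0, 0.0]
contact_force: [-0.2, 0.8, 1.2]
opening: 0.601
finger_force: 0.0
```

Request:
{"fn": "step_arm", "kwargs": {
  "increments": [
    [[0,0,0],[0,0,0]],
    [[0,0,0],[0,0,0]],
    [[0,0,0],[0,0,0]],
    [[0,0,0],[0,0,0]],
    [[0,0,0],[0,0,0]],
    [[0,0,0],[0,0,0]],
    [[0,0,0],[0,0,0]],
    [[0,0,2],[0,0,0]],
    [[0,0,4],[0,0,0]],
    [[0,0,4],[0,0,0]]
  ],
  "fingers": 0,
  "grip_force": 15
}}

```text
clock: 20.25
tool_pos: [0.4641, -0.0804, 0.1059]
eef_rot: [0.641, 0.768, -0.001, -0.001]
contact_force: [0.5, -1.3, -1.2]
opening: 0.176
finger_force: 15.0
```

Request:
{"fn": "step_arm", "kwargs": {
  "increments": [
    [[0.3,-2,1.5],[0,0,-1]],
    [[0.4,-4,0],[0,0,-1]],
    [[0.4,-4,0],[0,0,-1]],
    [[0.4,-4,0],[0,0,-1]],
    [[0.4,-4,0],[0,0,-1]],
    [[0.4,-4,0],[0,0,-1]],
    [[0.4,-4,0],[0,0,-1]],
    [[0.4,-3.2,0],[0,0,-1]],
    [[0.4,-2,0],[0,0,-1]],
    [[0.4,0,0],[0,0,0]]
  ]
}}

```text
clock: 21.25
tool_pos: [0.5022, -0.3966, 0.1193]
eef_rot: [0.702, 0.713, -0.001, 0.0]
contact_force: [0.4, -0.3, -0.9]
opening: 0.179
finger_force: 15.0
```

Request:
{"fn": "step_arm", "kwargs": {
  "increments": [
    [[0,0,-1.5],[0,0,0]],
    [[0,0,-2],[0,0,0]],
    [[0,0,-2],[0,0,0]],
    [[0,0,-2],[0,0,0]],
    [[0,0,-1.5],[0,0,0]],
    [[0,0,-0.9],[0,0,0]],
    [[0,0,0],[0,0,0]],
    [[0,0,0],[0,0,0]],
    [[0,0,0],[0,0,0]],
    [[0,0,0],[0,0,0]]
  ]
}}

```text
clock: 22.25
tool_pos: [0.5044, -0.3928, 0.0221]
eef_rot: [0.699, 0.715, 0.0, 0.001]
contact_force: [-0.6, 0.5, -1.7]
opening: 0.183
finger_force: 15.0
```

Request:
{"fn": "step_arm", "kwargs": {
  "increments": [
    [[0,0,0],[0,0,0]],
    [[0,0,0],[0,0,0]],
    [[0,0,0],[0,0,0]],
    [[0,0,0],[0,0,0]],
    [[0,0,2],[0,0,0]],
    [[0,0,3],[0,0,0]],
    [[0,0,4],[0,0,0]],
    [[0,2,4],[0,0,0]],
    [[0,4,2],[0,0,0]],
    [[0,4,0],[0,0,0]]
  ],
  "fingers": 0.38
}}

```text
clock: 23.25
tool_pos: [0.506, -0.2925, 0.1746]
eef_rot: [0.7, 0.714, 0.001, 0.003]
contact_force: [1.8, 0.9, -0.1]
opening: 0.382
finger_force: 0.0
```

Request:
{"fn": "step_arm", "kwargs": {
  "increments": [
    [[-0.5,4.5,0],[0,0,-1]],
    [[-0.5,4.5,0],[0,0,-1]],
    [[-0.5,4.5,0],[0,0,-1]],
    [[-0.5,4.5,0],[0,0,-1]],
    [[-0.5,4.5,0],[0,0,-1]],
    [[-0.5,4.5,0],[0,0,-1]],
    [[-0.5,4.5,0],[0,0,-1]],
    [[-0.5,4.5,-1],[0,0,-1]],
    [[-0.5,4.5,-2],[0,0,-1]],
    [[-0.6,4,-2],[0,0,0]]
  ],
  "fingers": 0.6
}}

```text
clock: 24.25
tool_pos: [0.4532, 0.1553, 0.1211]
eef_rot: [0.753, 0.658, 0.001, 0.0]
contact_force: [0.9, -1.4, -1.2]
opening: 0.6
finger_force: 0.0
```

```bash
python3 - <<'E'
from h import *
st();turner('wrist',[.453,.162])
c,p,d=snap('top','top2')
E
```

```text
24.25 [0.4532 0.1553 0.1211] psi 82.3 q [-0.23  0.72 -0.31  2.1   0.54  0.39 -1.11] F [ 0.9 -1.4 -1.2] 0.599815841379646
wrist 6546 grips [0.4544 0.1643] [0.4548 0.1673] len 0.1569 head 82.2
```

View pics/top2.png

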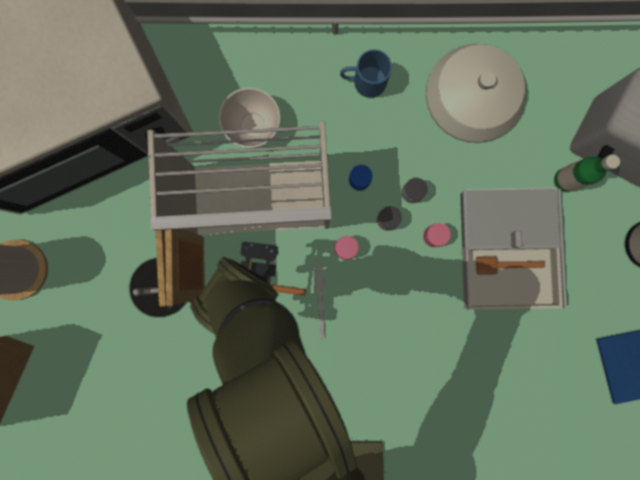

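Turner 2 lies flat in the bay at (510,265). Next I'll pick turner 1.

Request:
{"fn": "step_arm", "kwargs": {
  "increments": [
    [[0.1,1,-1.5],[0,0,0]],
    [[0,0,-2],[0,0,0]],
    [[0,0,-2],[0,0,0]],
    [[0,0,-2],[0,0,0]],
    [[0,0,-1.8],[0,0,0]],
    [[0,0,-1.2],[0,0,0]],
    [[0,0,-0.8],[0,0,0]],
    [[0,0,-0.3],[0,0,0]],
    [[0,0,0],[0,0,0]],
    [[0,0,0],[0,0,0]]
  ]
}}

```text
clock: 25.35
tool_pos: [0.4543, 0.1626, 0.0057]
eef_rot: [0.753, 0.658, 0.0, 0.0]
contact_force: [0.3, -0.3, 0.7]
opening: 0.599
finger_force: 0.0
```

Request:
{"fn": "step_arm", "kwargs": {
  "increments": [
    [[0,0,0],[0,0,0]],
    [[0,0,0],[0,0,0]],
    [[0,0,0],[0,0,0]],
    [[0,0,0],[0,0,0]],
    [[0,0,0],[0,0,0]],
    [[0,0,0],[0,0,0]],
    [[0,0,0],[0,0,0]],
    [[0,0,2],[0,0,0]],
    [[0,0,4],[0,0,0]],
    [[0,0,4],[0,0,0]]
  ],
  "fingers": 0,
  "grip_force": 15
}}

```text
clock: 26.35
tool_pos: [0.4532, 0.1622, 0.1058]
eef_rot: [0.753, 0.658, -0.001, -0.0]
contact_force: [0.0, 0.8, 0.9]
opening: 0.178
finger_force: 15.0
```

Request:
{"fn": "step_arm", "kwargs": {
  "increments": [
    [[0,-3,1.5],[0,0,0.8]],
    [[0,-4.5,0],[0,0,0.8]],
    [[0,-4.5,0],[0,0,0.8]],
    [[0,-4.5,0],[0,0,0.8]],
    [[0,-4.5,0],[0,0,0.8]],
    [[0,-4.5,0],[0,0,0.8]],
    [[0,-4.5,0],[0,0,0.8]],
    [[0,-4.5,0],[0,0,0.8]],
    [[0,-4.5,0],[0,0,0.8]],
    [[0,-4.5,0],[0,0,0.8]]
  ]
}}

```text
clock: 27.35
tool_pos: [0.4532, -0.2743, 0.12]
eef_rot: [0.705, 0.709, -0.0, -0.0]
contact_force: [0.6, -0.4, -1.4]
opening: 0.179
finger_force: 15.0
```

Request:
{"fn": "step_arm", "kwargs": {
  "increments": [
    [[-0.3,-4.5,0],[0,0,0]],
    [[-0.3,-4.5,0],[0,0,0]],
    [[0,-3,0],[0,0,0]],
    [[0,0,0],[0,0,0]],
    [[0,0,-2],[0,0,0]],
    [[0,0,-2],[0,0,0]],
    [[0,0,-2.5],[0,0,0]],
    [[0,0,-2],[0,0,0]],
    [[0,0,-1.4],[0,0,0]],
    [[0,0,0],[0,0,0]]
  ]
}}

```text
clock: 28.35
tool_pos: [0.4469, -0.3908, 0.0195]
eef_rot: [0.705, 0.709, -0.0, -0.002]
contact_force: [-0.8, 0.3, -0.3]
opening: 0.177
finger_force: 15.0
```

Request:
{"fn": "step_arm", "kwargs": {
  "increments": [
    [[0,0,0],[0,0,0]],
    [[0,0,0],[0,0,0]],
    [[0,0,0],[0,0,0]],
    [[0,0,0],[0,0,0]],
    [[0,0,2],[0,0,0]],
    [[0,0,4],[0,0,0]],
    [[0,0,5],[0,0,0]],
    [[0,0,5],[0,0,0]],
    [[1,2,4],[0,0,8.5]],
    [[1,2,0],[0,0,8.5]]
  ],
  "fingers": 0.28
}}

```text
clock: 29.35
tool_pos: [0.4712, -0.3536, 0.2276]
eef_rot: [0.592, 0.806, 0.0, 0.006]
contact_force: [1.0, 0.6, -0.7]
opening: 0.281
finger_force: 0.0
```

Request:
{"fn": "step_arm", "kwargs": {
  "increments": [
    [[1,2,0],[0,0,8.5]],
    [[1,2,0],[0,0,8.5]],
    [[1,2,0],[0,0,8.5]],
    [[1,2,0],[0,0,8.5]],
    [[1,2,0],[0,0,8.5]],
    [[1,3,0],[0,0,8.5]],
    [[1,3,0],[0,0,8.5]],
    [[1,3,0],[0,0,8.5]],
    [[0,2,0],[0,0,4.5]],
    [[0,0,0],[0,0,0]]
  ],
  "fingers": 1
}}

```text
clock: 30.35
tool_pos: [0.5478, -0.1391, 0.2218]
eef_rot: [-0.0, 1.0, 0.001, 0.0]
contact_force: [0.3, -0.6, 0.2]
opening: 1.003
finger_force: 0.0
```

```bash
python3 - <<'E'
from h import *
st()
c,p,d=snap('top','top3')
E
```

```text
30.35 [ 0.5478 -0.1391  0.2218] psi 180.1 q [ 0.73  0.83 -1.06  1.74  0.81  1.08  0.97] F [ 0.3 -0.6  0.2] 1.0026370999669532
```

View pics/top3.png

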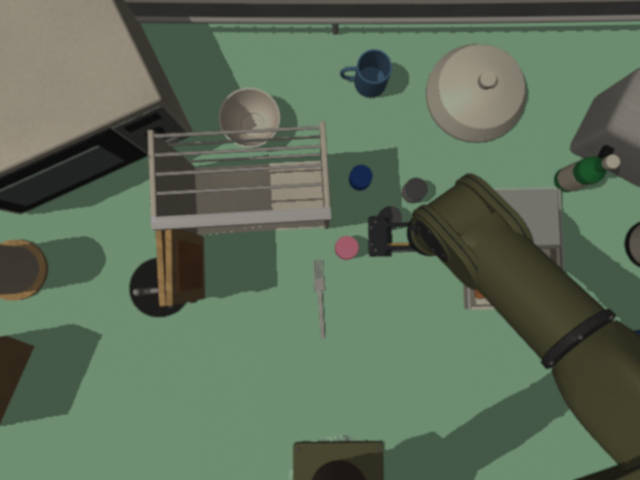

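The turners are out of the way (bay partly hidden by the arm; I'll check it later), and both steel tins are still in place. Now I'll tilt the hand in the air.

Request:
{"fn": "step_arm", "kwargs": {
  "increments": [
    [[-1,0,0],[0,-6,0]],
    [[-1,0,0],[0,-6,0]],
    [[-1,0,0],[0,-6,0]],
    [[0,0,0],[0,-6,0]],
    [[0,0,0],[0,-6,0]],
    [[0,0,0],[0,-6,0]],
    [[0,0,0],[0,0,0]],
    [[0,0,0],[0,0,0]],
    [[0,0,0],[0,0,0]],
    [[0,0,0],[0,0,0]]
  ]
}}

```text
clock: 31.4
tool_pos: [0.5203, -0.1517, 0.2194]
eef_rot: [0.007, 0.968, -0.013, 0.249]
contact_force: [0.8, 0.0, -0.1]
opening: 0.998
finger_force: 0.0
```

```bash
cat >> h.py <<'E'
def tins(n):
    c,p,d=snap(n); X=cloud(c,d)
    m=(X[...,2]>.046)&(X[...,2]<.058)&(X[...,0]>.48)&(X[...,0]<.8)&(X[...,1]<.35)&(X[...,1]>-.29)
    k,lab,stt,_=cv2.connectedComponentsWithStats(m.astype(np.uint8))
    for i in range(1,k):
        if stt[i,4]<150: continue
        q=X[lab==i]; col=np.median(p[lab==i],0)
        (cx,cy),rad=cv2.minEnclosingCircle((q[:,:2]*1000).astype(np.float32))
        print(n,stt[i,4],'centre',round(cx,1),round(cy,1),'r',round(rad,1),'rgb',col)
def tool():
    s=r.get_state();M=Rn.from_quat(s['eef_rot']).as_matrix()
    print('grasp',(s['tool_pos']-.019*M[:,2]).round(4),'z',M[:,2].round(3),'y',M[:,1].round(3))
E
python3 - <<'E'
from h import *
st();tool();tins('wrist')
E
```

```text
31.4 [ 0.5203 -0.1517  0.2194] psi 179.2 q [ 0.85  0.67 -0.95  2.28  1.84  0.5  -0.01] F [ 0.8  0.  -0.1] 0.9979138779867992
grasp [ 0.5112 -0.1511  0.2361] z [ 0.481 -0.029 -0.876] y [ 0.019  1.    -0.022]
wrist 2929 centre 544.9 -21.8 r 26.9 rgb [217. 118. 136.]
wrist 2367 centre 572.9 -230.9 r 26.7 rgb [217. 118. 136.]
wrist 1908 centre 612.7 -122.2 r 26.7 rgb [76. 74. 72.]
wrist 750 centre 671.4 24.1 r 81.1 rgb [83. 78. 71.]
wrist 1340 centre 678.7 -182.4 r 26.9 rgb [79. 77. 75.]
wrist 1124 centre 708.6 -55.9 r 26.8 rgb [26. 51. 96.]
```

Request:
{"fn": "step_arm", "kwargs": {
  "increments": [
    [[1,0.3,0],[0,-2,0]],
    [[1,0.3,0],[0,-2,0]],
    [[1,0.3,0],[0,-2,0]],
    [[1,0.3,0],[0,-1,0]],
    [[1,0.3,0],[0,0,0]],
    [[1,0.3,0],[0,0,0]],
    [[1,0.3,0],[0,0,0]],
    [[1,0.3,-1],[0,0,0]],
    [[1,0.3,-1],[0,0,0]],
    [[1,0.2,-1],[0,0,0]]
  ]
}}

```text
clock: 32.45
tool_pos: [0.6202, -0.1219, 0.1878]
eef_rot: [0.006, 0.952, -0.012, 0.307]
contact_force: [0.4, 0.5, -0.1]
opening: 1.001
finger_force: 0.0
```

```bash
python3 - <<'E'
from h import *
st();tool()
E
```

```text
32.45 [ 0.6202 -0.1219  0.1878] psi 179.2 q [ 0.74  0.87 -1.01  2.17  2.06  0.7  -0.19] F [ 0.4  0.5 -0.1] 1.000932455694453
grasp [ 0.6092 -0.1214  0.2032] z [ 0.584 -0.028 -0.812] y [ 0.02  1.   -0.02]
```

Request:
{"fn": "step_arm", "kwargs": {
  "increments": [
    [[0.3,0,-2],[0,0,0]],
    [[0,0,-2.5],[0,0,0]],
    [[0,0,-2.5],[0,0,0]],
    [[0,0,-2.5],[0,0,0]],
    [[0,0,-2.5],[0,0,0]],
    [[0,0,-1.5],[0,0,0]],
    [[0,0,-1.5],[0,0,0]],
    [[0,0,-1],[0,0,0]],
    [[0,0,0],[0,0,0]],
    [[0,0,0],[0,0,0]]
  ]
}}

```text
clock: 33.45
tool_pos: [0.6227, -0.122, 0.0289]
eef_rot: [0.007, 0.952, -0.012, 0.307]
contact_force: [1.1, 0.3, -0.8]
opening: 1.001
finger_force: 0.0
```

```bash
python3 - <<'E'
from h import *
st();tool()
E
```

```text
33.45 [ 0.6227 -0.122   0.0289] psi 179.2 q [ 0.71  1.24 -0.96  2.19  2.42  0.97 -0.33] F [ 1.1  0.3 -0.8] 1.0012261258748623
grasp [ 0.6116 -0.1215  0.0443] z [ 0.584 -0.027 -0.811] y [ 0.02   1.    -0.019]
```

Request:
{"fn": "step_arm", "kwargs": {
  "increments": [
    [[0,0,-0.3],[0,0,0]],
    [[0,0,0],[0,0,0]],
    [[0,0,0],[0,0,0]],
    [[0,0,0],[0,0,0]],
    [[0,0,0],[0,0,0]],
    [[0,0,0],[0,0,0]],
    [[0,0,0],[0,0,0]],
    [[0,0,1],[0,0,0]],
    [[0,0,2],[0,0,0]],
    [[0,0,2],[0,0,0]]
  ],
  "fingers": 0,
  "grip_force": 25
}}

```text
clock: 34.45
tool_pos: [0.6218, -0.1219, 0.0761]
eef_rot: [0.007, 0.952, -0.012, 0.306]
contact_force: [-0.1, 0.2, -1.8]
opening: 0.602
finger_force: 24.9
```

Request:
{"fn": "step_arm", "kwargs": {
  "increments": [
    [[0,0,2],[0,0,0]],
    [[-1,0,2],[0,0,0]],
    [[-2,0,2],[0,0,0]],
    [[-2,0,2],[0,0,0]],
    [[-2,0,1],[0,0,0]],
    [[-2,1,0],[0,0,0]],
    [[-2,2,0],[0,0,0]],
    [[-2,3,0],[0,0,0]],
    [[-1,3,0],[0,0,0]],
    [[0,3,0],[0,0,0]]
  ]
}}

```text
clock: 35.45
tool_pos: [0.4995, -0.0108, 0.1666]
eef_rot: [0.01, 0.954, -0.013, 0.299]
contact_force: [1.0, 1.4, -2.5]
opening: 0.606
finger_force: 24.9
```

```bash
python3 - <<'E'
from h import *
st();tool()
c,p,d=snap('side','side1')
E
```

```text
35.45 [ 0.4995 -0.0108  0.1666] psi 178.9 q [ 0.56  1.09 -1.47  2.56  1.93  1.42 -0.55] F [ 1.   1.4 -2.5] 0.6064178753620759
grasp [ 0.4886 -0.0102  0.1822] z [ 0.57  -0.031 -0.821] y [ 0.026  0.999 -0.02 ]
```

View pics/side1.png

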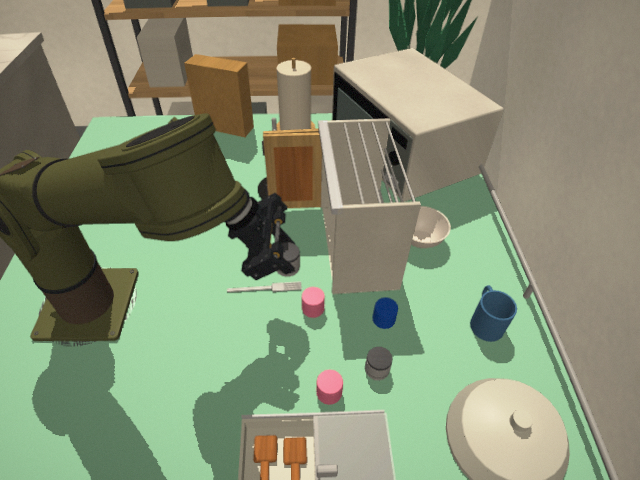

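Tin is held upright. Both turners lie flat in the bay (265,450) and (295,450). The elbow is close to its limits (q4 = 2.56), so I'll move forward and left.

Request:
{"fn": "step_arm", "kwargs": {
  "increments": [
    [[1,0.5,0],[0,0,0]],
    [[1,1,0],[0,0,0]],
    [[1,1.5,0],[0.6,0,0.8]],
    [[1,1.5,-0.5],[0.6,0,0.8]],
    [[0.5,1.5,-0.5],[0,0,0.8]],
    [[0,1.5,-0.5],[0,0,0.8]],
    [[0,1.5,-0.5],[0,0,0.8]],
    [[0,1.5,-0.5],[0,0,0.8]],
    [[0,1.5,-0.5],[0,0,0]],
    [[0,1.5,-0.5],[0,0,0]]
  ]
}}

```text
clock: 36.5
tool_pos: [0.5459, 0.1273, 0.1338]
eef_rot: [-0.03, 0.953, 0.012, 0.302]
contact_force: [-0.3, 0.3, -1.9]
opening: 0.603
finger_force: 24.9
```

```bash
python3 - <<'E'
from h import *
st();tool()
E
```

```text
36.5 [0.5459 0.1273 0.1338] psi 183.6 q [ 0.28  1.2  -1.41  2.39  1.98  1.48 -0.55] F [-0.3  0.3 -1.9] 0.6025854270462968
grasp [0.535  0.1265 0.1493] z [ 0.574  0.04  -0.818] y [-0.064  0.998  0.004]
```

Request:
{"fn": "step_arm", "kwargs": {
  "increments": [
    [[1.5,0.1,-1],[0,0,0]],
    [[1.5,0.1,-1],[0,0,0]],
    [[1.5,0.1,-1],[0,0,0]],
    [[1.5,0.1,-1],[0,0,0]],
    [[1.5,0.1,-1.1],[0,0,0]],
    [[1.5,0.1,-1.1],[0,0,0]],
    [[1.4,0.1,-1.1],[0,0,0]],
    [[1.4,0.1,-1.1],[0,0,0]],
    [[1.4,0.1,-1],[0,0,0]],
    [[1.4,0.1,-0.9],[0,0,0]]
  ]
}}

```text
clock: 37.5
tool_pos: [0.6924, 0.1365, 0.03]
eef_rot: [-0.03, 0.953, 0.011, 0.301]
contact_force: [0.4, -0.3, -1.6]
opening: 0.607
finger_force: 24.9
```

```bash
python3 - <<'E'
from h import *
st();tool()
E
```

```text
37.5 [0.6924 0.1365 0.03  ] psi 183.6 q [ 0.31  1.4  -1.25  1.98  2.18  1.27 -0.21] F [ 0.4 -0.3 -1.6] 0.6070671412957431
grasp [0.6815 0.1357 0.0456] z [ 0.574  0.04  -0.818] y [-0.064  0.998  0.004]
```

Request:
{"fn": "step_arm", "kwargs": {
  "increments": [
    [[0,0,-0.2],[0,0,0]],
    [[0,0,-0.2],[0,0,0]],
    [[0,0,0],[0,0,0]],
    [[0,0,0],[0,0,0]],
    [[0,0,0],[0,0,0]],
    [[0,0,0],[0,0,0]],
    [[0,0,0],[0,0,0]],
    [[0,0,0],[0,0,0]],
    [[0,0,0],[0,0,0]],
    [[0,0,0],[0,0,0]]
  ]
}}

```text
clock: 38.5
tool_pos: [0.6922, 0.1365, 0.0273]
eef_rot: [-0.029, 0.953, 0.012, 0.302]
contact_force: [0.4, 0.0, -1.9]
opening: 0.604
finger_force: 24.9
```

Request:
{"fn": "step_arm", "kwargs": {
  "increments": [
    [[0,0,0],[0,0,0]],
    [[0,0,0],[0,0,0]],
    [[0,0,0],[0,0,0]],
    [[0,0,0],[0,0,0]],
    [[0,0,0],[0,0,0]],
    [[-0.6,0,0.8],[0,0,0]],
    [[-0.8,0,1.2],[0,0,0]],
    [[-0.8,0,1.2],[0,0,0]],
    [[-0.8,0,1.2],[0,0,0]],
    [[-0.8,0,1.2],[0,0,0]]
  ],
  "fingers": 0.8
}}

```text
clock: 39.5
tool_pos: [0.6534, 0.1368, 0.0849]
eef_rot: [-0.03, 0.953, 0.012, 0.302]
contact_force: [0.5, -0.0, -0.3]
opening: 0.795
finger_force: 0.0
```

Request:
{"fn": "step_arm", "kwargs": {
  "increments": [
    [[-1.5,0,0.6],[0,0,0]],
    [[-1.5,0,0.6],[0,0,0]],
    [[-1.5,0,0.6],[0,0,0]],
    [[-1.5,0,0.6],[0,0,0]],
    [[-1.5,0,0.6],[0,0,0]],
    [[-1.5,0,0.6],[0,0,0]],
    [[-1.5,-1,0.6],[0,0,0]],
    [[0,-2,0],[0,0,0]],
    [[0,-3,0],[0,0,0]],
    [[0,-3,0],[0,0,0]]
  ]
}}

```text
clock: 40.5
tool_pos: [0.5488, 0.0463, 0.1264]
eef_rot: [-0.031, 0.953, 0.012, 0.303]
contact_force: [0.1, -1.1, 0.1]
opening: 0.801
finger_force: 0.0
```

```bash
python3 - <<'E'
from h import *
st();tool()
c,p,d=snap('side','side2')
tins('top')
E
```

```text
40.5 [0.5488 0.0463 0.1264] psi 183.7 q [ 0.48  1.2  -1.38  2.44  2.06  1.39 -0.44] F [ 0.1 -1.1  0.1] 0.8005620070045066
grasp [0.5379 0.0455 0.1419] z [ 0.576  0.041 -0.816] y [-0.065  0.998  0.004]
top 405 centre 707.7 -57.4 r 26.3 rgb [23. 44. 82.]
top 407 centre 676.7 -183.4 r 26.5 rgb [64. 63. 61.]
top 192 centre 676.8 134.6 r 25.3 rgb [65. 64. 62.]
top 418 centre 571.1 -232.8 r 26.3 rgb [172.  97. 112.]
```

View pics/side2.png

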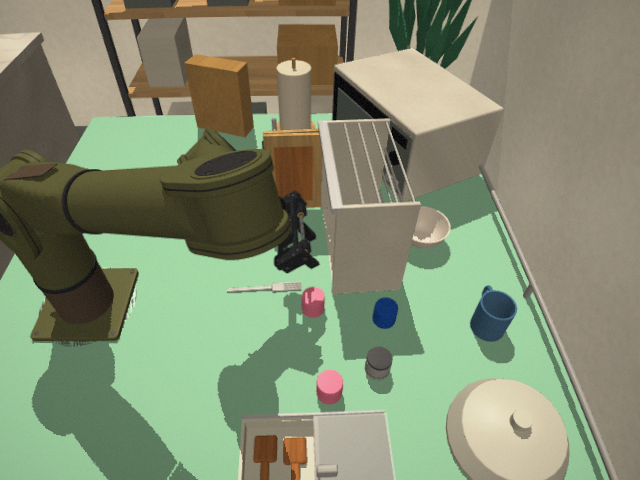

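Tin 1 stands in the cupboard at (677,135) mm. Next is the second steel tin.

Request:
{"fn": "step_arm", "kwargs": {
  "increments": [
    [[0,-3,0],[0,0,0]],
    [[0,-4,0],[0,0,0]],
    [[0.5,-4,0],[0,0,0]],
    [[1,-4,0],[0,0,0]],
    [[2,-2.5,0],[0,0,0]],
    [[2.5,-2,0],[0,0,0]],
    [[2.5,-1.5,0],[0,0,0]],
    [[2.5,-1,0],[0,0,0]],
    [[2,-0.9,0],[0,0,0]],
    [[1,0,0],[0,0,0]]
  ],
  "fingers": 1
}}

```text
clock: 41.6
tool_pos: [0.6909, -0.1834, 0.1264]
eef_rot: [-0.028, 0.953, 0.011, 0.303]
contact_force: [-0.9, -0.1, 0.2]
opening: 0.999
finger_force: 0.0
```

```bash
python3 - <<'E'
from h import *
st();tool();tins('wrist')
E
```

```text
41.6 [ 0.6909 -0.1834  0.1264] psi 183.4 q [ 0.91  1.18 -1.22  1.92  1.92  0.78  0.37] F [-0.9 -0.1  0.2] 0.9993013528022016
grasp [ 0.6799 -0.1841  0.1419] z [ 0.576  0.038 -0.816] y [-0.06   0.998  0.004]
wrist 5858 centre 678.5 -182.1 r 26.9 rgb [52. 51. 50.]
wrist 3974 centre 709.6 -56.4 r 27.4 rgb [27. 51. 95.]
wrist 1435 centre 722.7 26.3 r 39.3 rgb [85. 81. 73.]
```

Grasp is above the tin. Descend to grasp z ≈ 0.041.

Request:
{"fn": "step_arm", "kwargs": {
  "increments": [
    [[-0.1,0.1,-1.5],[0,0,0]],
    [[0,0,-2],[0,0,0]],
    [[0,0,-2],[0,0,0]],
    [[0,0,-1.6],[0,0,0]],
    [[0,0,-1.5],[0,0,0]],
    [[0,0,-1],[0,0,0]],
    [[0,0,-0.5],[0,0,0]],
    [[0,0,0],[0,0,0]],
    [[0,0,0],[0,0,0]],
    [[0,0,0],[0,0,0]]
  ]
}}

```text
clock: 42.65
tool_pos: [0.6886, -0.1814, 0.0254]
eef_rot: [-0.03, 0.953, 0.012, 0.303]
contact_force: [0.3, 0.1, -0.6]
opening: 0.995
finger_force: 0.0
```

Request:
{"fn": "step_arm", "kwargs": {
  "increments": [
    [[0,0,0],[0,0,0]],
    [[0,0,0],[0,0,0]],
    [[0,0,0],[0,0,0]],
    [[0,0,0],[0,0,0]],
    [[0,0,0],[0,0,0]],
    [[0,0,0],[0,0,0]],
    [[0,0,0],[0,0,0]],
    [[0,0,0],[0,0,0]],
    [[0,0,0],[0,0,0]],
    [[0,0,0],[0,0,0]]
  ],
  "fingers": 0,
  "grip_force": 25
}}

```text
clock: 43.65
tool_pos: [0.6882, -0.1816, 0.0244]
eef_rot: [-0.029, 0.953, 0.012, 0.302]
contact_force: [0.2, -0.7, 0.7]
opening: 0.607
finger_force: 25.0
```

```bash
python3 - <<'E'
from h import *
st();tool()
E
```

```text
43.65 [ 0.6882 -0.1816  0.0244] psi 183.5 q [ 0.9   1.37 -1.17  1.93  2.16  0.84  0.28] F [ 0.2 -0.7  0.7] 0.606892535251193
grasp [ 0.6773 -0.1824  0.0399] z [ 0.575  0.04  -0.817] y [-0.063  0.998  0.004]
```

Request:
{"fn": "step_arm", "kwargs": {
  "increments": [
    [[0,0,1],[0,0,0]],
    [[0,0,2.5],[0,0,0]],
    [[0,0,2.5],[0,0,0]],
    [[-0.5,0,2.5],[0,0,0]],
    [[-2,0,2],[0,0,0]],
    [[-2.5,0.5,0],[0,0,0]],
    [[-2.5,1,0],[0,0,0]],
    [[-2.5,1.5,0],[0,0,0]],
    [[-2,2.5,0],[0,0,0]],
    [[-1.5,3,0],[0,0,0]]
  ]
}}

```text
clock: 44.65
tool_pos: [0.551, -0.0971, 0.1291]
eef_rot: [-0.029, 0.953, 0.011, 0.301]
contact_force: [0.5, 1.3, -3.1]
opening: 0.605
finger_force: 25.0
```

Request:
{"fn": "step_arm", "kwargs": {
  "increments": [
    [[-0.7,3.5,0],[0,0,0]],
    [[0,3.5,0],[0,0,0]],
    [[0,3.5,0],[0,0,0]],
    [[0,3.5,0],[0,0,0]],
    [[0,3.5,0],[0,0,0]],
    [[0,3.5,0],[0,0,0]],
    [[0,3.2,0],[0,0,0]],
    [[0,2.5,0],[0,0,0]],
    [[0,1.5,0],[0,0,0]],
    [[0,0,0],[0,0,0]]
  ]
}}

```text
clock: 45.65
tool_pos: [0.5456, 0.1887, 0.1299]
eef_rot: [-0.031, 0.953, 0.013, 0.302]
contact_force: [0.3, 0.1, -2.1]
opening: 0.603
finger_force: 25.0
```

```bash
python3 - <<'E'
from h import *
st();tool()
c,p,d=snap('top');X=cloud(c,d).reshape(-1,3)
q=X[(X[:,0]>.42)&(X[:,0]<.565)&(X[:,1]>.285-.04)&(X[:,2]>.05)&(X[:,2]<.275)&(X[:,1]<.34)]
for a in(.44,.48,.52,.55): k=q[abs(q[:,0]-a)<.012]; print(a,len(k),np.percentile(k[:,1],[0,2,10]).round(3) if len(k) else '')
E
```

```text
45.65 [0.5456 0.1887 0.1299] psi 183.7 q [ 0.14  1.2  -1.38  2.33  1.96  1.51 -0.62] F [ 0.3  0.1 -2.1] 0.6031229480440147
grasp [0.5347 0.1878 0.1454] z [ 0.574  0.044 -0.817] y [-0.067  0.998  0.007]
0.44 512 [0.262 0.302 0.303]
0.48 681 [0.245 0.248 0.253]
0.52 588 [0.246 0.25  0.265]
0.55 546 [0.304 0.305 0.306]
```

Request:
{"fn": "step_arm", "kwargs": {
  "increments": [
    [[1,0,-1],[0,0,0]],
    [[1,0,-1.3],[0,0,0]],
    [[1,0,-1.3],[0,0,0]],
    [[1,0,-1.3],[0,0,0]],
    [[1.1,0,-1.3],[0,0,0]],
    [[1.1,0,-1.3],[0,0,0]],
    [[1.1,0,-1.2],[0,0,0]],
    [[1.1,0,-1],[0,0,0]],
    [[0.1,0,-0.5],[0,0,0]],
    [[0,0,0],[0,0,0]]
  ]
}}

```text
clock: 46.7
tool_pos: [0.6309, 0.1841, 0.0259]
eef_rot: [-0.029, 0.953, 0.011, 0.301]
contact_force: [-0.6, -1.2, -1.8]
opening: 0.607
finger_force: 25.0
```

```bash
python3 - <<'E'
from h import *
st();tool()
E
```

```text
46.7 [0.6309 0.1841 0.0259] psi 183.5 q [ 0.19  1.4  -1.23  2.11  2.19  1.4  -0.43] F [-0.6 -1.2 -1.8] 0.606968185748124
grasp [0.62   0.1834 0.0415] z [ 0.574  0.038 -0.818] y [-0.062  0.998  0.003]
```

Request:
{"fn": "step_arm", "kwargs": {
  "increments": [
    [[0,0,-0.1],[0,0,0]],
    [[0,0,0],[0,0,0]],
    [[0,0,0],[0,0,0]],
    [[0,0,0],[0,0,0]],
    [[0,0,0],[0,0,0]],
    [[-0.6,0,0.8],[0,0,0]],
    [[-0.8,0,1.2],[0,0,0]],
    [[-0.8,0,1.2],[0,0,0]],
    [[-0.8,0,1.2],[0,0,0]],
    [[-0.8,0,1.2],[0,0,0]]
  ],
  "fingers": 0.77
}}

```text
clock: 47.7
tool_pos: [0.5924, 0.1858, 0.0838]
eef_rot: [-0.03, 0.953, 0.012, 0.302]
contact_force: [0.2, -0.3, -0.1]
opening: 0.768
finger_force: 0.0
```

Request:
{"fn": "step_arm", "kwargs": {
  "increments": [
    [[-0.8,0,1],[0,0,0]],
    [[-0.8,0,1],[0,0,0]],
    [[-0.8,-1,1],[0,0,0]],
    [[-0.8,-2,1],[0,0,0]],
    [[-0.5,-3,1],[0,0,0]],
    [[0,-4,1],[0,0,0]],
    [[0,-4,1],[0,0,0]],
    [[0,-4,1],[0,0,0]],
    [[0,-4,0],[0,0,0]],
    [[0,-4,0],[0,0,0]]
  ]
}}

```text
clock: 48.7
tool_pos: [0.5557, -0.0759, 0.1631]
eef_rot: [-0.03, 0.953, 0.011, 0.302]
contact_force: [0.9, 0.7, -0.8]
opening: 0.771
finger_force: 0.0
```

```bash
python3 - <<'E'
from h import *
st();tool();tins('top')
c,p,d=snap('top','top4')
cv2.imwrite('pics/top4c.png',cv2.resize(p[110:330,130:590,::-1],None,fx=1.7,fy=1.7,interpolation=cv2.INTER_CUBIC))
E
```

```text
48.7 [ 0.5557 -0.0759  0.1631] psi 183.6 q [ 0.83  1.09 -1.38  2.37  2.04  1.08 -0.13] F [ 0.9  0.7 -0.8] 0.7709132904495072
grasp [ 0.5448 -0.0767  0.1786] z [ 0.575  0.04  -0.817] y [-0.063  0.998  0.004]
top 405 centre 707.1 -57.7 r 26.2 rgb [22. 42. 79.]
top 190 centre 676.3 134.6 r 25.2 rgb [63. 61. 60.]
top 417 centre 571.1 -232.4 r 26.2 rgb [163.  92. 106.]
```

View pics/top4c.png

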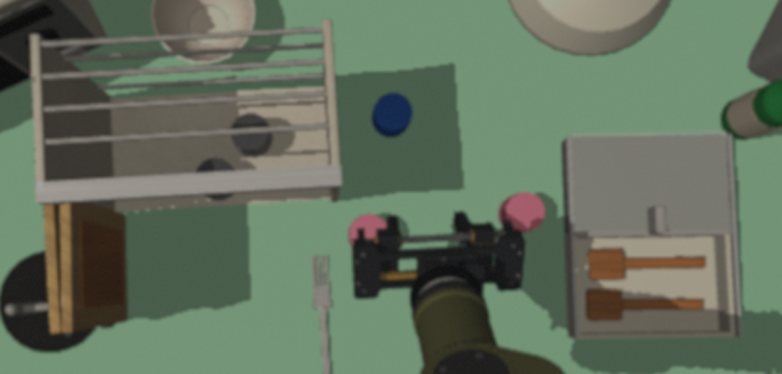

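Both tins stand inside (crop 215,178 and 250,135) and both turners are flat in the bay. Untilt and head to the cover handle.

Request:
{"fn": "step_arm", "kwargs": {
  "increments": [
    [[0,-1,1],[0,5,0]],
    [[0,-2,0],[0,5,0]],
    [[0,-3,0],[0,5,0]],
    [[0,-3,0],[0,5,0]],
    [[0,-4,0],[0,5,0]],
    [[0,-4,0],[0,5,0]],
    [[0,-4,0],[0,5,-1]],
    [[0,-4,0],[0,0,-1]],
    [[0.3,-4,0],[0,0,-1]],
    [[0.3,-3.8,0],[0,0,0]]
  ],
  "fingers": 0.6
}}

```text
clock: 49.8
tool_pos: [0.5623, -0.3986, 0.1721]
eef_rot: [0.001, 1.0, 0.018, 0.008]
contact_force: [0.6, 0.4, 0.2]
opening: 0.6
finger_force: 0.0
```

```bash
python3 - <<'E'
from h import *
st();tool()
E
```

```text
49.8 [ 0.5623 -0.3986  0.1721] psi 179.9 q [ 1.06  1.1  -1.2   1.37  0.99  1.32  1.42] F [0.6 0.4 0.2] 0.5997687815259878
grasp [ 0.562  -0.3993  0.191 ] z [ 0.015  0.036 -0.999] y [0.002 0.999 0.036]
```

Request:
{"fn": "step_arm", "kwargs": {
  "increments": [
    [[-0.1,-0.2,0],[-2,0.8,0.7]],
    [[0,0,-2],[0,0,0]],
    [[0,0,-2],[0,0,0]],
    [[0,0,-2],[0,0,0]],
    [[0,0,-2],[0,0,0]],
    [[0,0,-2],[0,0,0]],
    [[0,0,-1.2],[0,0,0]],
    [[0,0,-0.7],[0,0,0]],
    [[0,0,0],[0,0,0]],
    [[0,0,0],[0,0,0]]
  ]
}}

```text
clock: 50.8
tool_pos: [0.5616, -0.4005, 0.0535]
eef_rot: [-0.005, 1.0, 0.0, 0.002]
contact_force: [-0.1, 0.8, 0.5]
opening: 0.602
finger_force: 0.0
```

Request:
{"fn": "step_arm", "kwargs": {
  "increments": [
    [[0,0,0],[0,0,0]],
    [[0,0,0],[0,0,0]],
    [[0,0,0],[0,0,0]],
    [[0,0,0],[0,0,0]],
    [[0,0,0],[0,0,0]],
    [[0,0,0],[0,0,0]],
    [[0,0,0],[0,0,0]],
    [[0,0,0],[0,0,0]],
    [[0,0,0],[0,0,0]],
    [[0,0,0],[0,0,0]]
  ],
  "fingers": 0,
  "grip_force": 12
}}

```text
clock: 51.8
tool_pos: [0.561, -0.4035, 0.0531]
eef_rot: [-0.004, 1.0, -0.002, 0.001]
contact_force: [0.1, -5.6, 0.5]
opening: 0.159
finger_force: 12.0
```

```bash
python3 - <<'E'
from h import *
st();tool()
E
```

```text
51.8 [ 0.561  -0.4035  0.0531] psi 180.4 q [ 1.03  1.23 -1.1   1.44  1.15  1.18  1.33] F [ 0.1 -5.6  0.5] 0.1593921900580175
grasp [ 0.561  -0.4034  0.0721] z [ 0.002 -0.004 -1.   ] y [-0.007  1.    -0.004]
```

Request:
{"fn": "step_arm", "kwargs": {
  "increments": [
    [[-1.3,-0.02,0],[0,0,0]],
    [[-1.5,-0.02,0],[0,0,0]],
    [[-1.5,-0.02,0],[0,0,0]],
    [[-1.5,-0.02,0],[0,0,0]],
    [[-1.5,-0.02,0],[0,0,0]],
    [[-1.5,-0.02,0],[0,0,0]],
    [[-1.5,-0.02,0],[0,0,0]],
    [[-1.5,-0.02,0],[0,0,0]],
    [[-1.5,-0.02,0],[0,0,0]],
    [[-0.3,0,0],[0,0,0]]
  ]
}}

```text
clock: 52.8
tool_pos: [0.4257, -0.4049, 0.053]
eef_rot: [-0.004, 1.0, -0.001, 0.003]
contact_force: [8.5, -6.0, -9.1]
opening: 0.164
finger_force: 12.0
```

Request:
{"fn": "step_arm", "kwargs": {
  "increments": [
    [[-0.2,0,0],[0,0,0]],
    [[-0.1,0,0],[0,0,0]],
    [[0,0,0],[0,0,0]],
    [[0,0,0],[0,0,0]],
    [[0,0,0],[0,0,0]],
    [[0,0,0],[0,0,0]],
    [[0,0,0],[0,0,0]],
    [[0,0,0],[0,0,0]],
    [[0,0,0],[0,0,0]],
    [[0,0,0],[0,0,0]]
  ]
}}

```text
clock: 53.8
tool_pos: [0.4256, -0.405, 0.0531]
eef_rot: [-0.004, 1.0, -0.001, 0.005]
contact_force: [8.5, -7.6, -8.8]
opening: 0.154
finger_force: 12.0
```

```bash
python3 - <<'E'
from h import *
st();tool()
E
```

```text
53.8 [ 0.4256 -0.405   0.0531] psi 180.4 q [ 1.24  1.16 -1.1   1.79  1.23  1.05  1.22] F [ 8.5 -7.6 -8.8] 0.1542442548483834
grasp [ 0.4255 -0.4049  0.0721] z [ 0.009 -0.003 -1.   ] y [-0.008  1.    -0.003]
```

Request:
{"fn": "step_arm", "kwargs": {
  "increments": [
    [[0,0,0],[0,0,0]],
    [[0,0,0],[0,0,0]],
    [[0,0,0],[0,0,0]],
    [[0,0,0],[0,0,0]],
    [[0,0,2],[0,0,0]],
    [[0,0,4],[0,0,0]],
    [[0,0,5],[0,0,0]],
    [[0,0,5],[0,0,0]],
    [[0.5,0,5],[0,0,0]],
    [[0.5,2,5],[0,0,-5]]
  ],
  "fingers": 0.6
}}

```text
clock: 54.8
tool_pos: [0.431, -0.3854, 0.3106]
eef_rot: [0.042, 0.999, 0.0, 0.001]
contact_force: [0.9, 0.2, -0.3]
opening: 0.598
finger_force: 0.0
```

Request:
{"fn": "step_arm", "kwargs": {
  "increments": [
    [[0.5,4,4],[0,0,-5]],
    [[0.5,4,0],[0,0,-5]],
    [[0,4,0],[0,0,-5]],
    [[0,4,0],[0,0,-5]],
    [[0,4,0],[0,0,-5]],
    [[0,4,0],[0,0,-5]],
    [[0,4,0],[0,0,-5]],
    [[0,4,0],[0,0,-5]],
    [[0,4,0],[0,0,-5]],
    [[0,4,0],[0,0,-5]]
  ],
  "fingers": 0.7
}}

```text
clock: 55.8
tool_pos: [0.4403, 0.013, 0.3441]
eef_rot: [0.459, 0.888, -0.0, 0.001]
contact_force: [0.0, -0.1, 0.3]
opening: 0.702
finger_force: 0.0
```

```bash
python3 - <<'E'
from h import *
st();tool()
c,p,d=snap('top','top5');X=cloud(c,d).reshape(-1,3)
q=X[(X[:,0]>.39)&(X[:,0]<.60)&(X[:,1]<-.36)&(X[:,1]>-.45)&(X[:,2]>.065)&(X[:,2]<.085)]
print('fin',len(q),np.percentile(q,[3,97],axis=0).round(3))
q=X[(X[:,0]>.41)&(X[:,0]<.5)&(X[:,1]<.39)&(X[:,1]>.34)&(X[:,2]>.2)&(X[:,2]<.28)]
print('bar',len(q),np.percentile(q,[3,97],axis=0).round(3))
E
```

```text
55.8 [0.4403 0.013  0.3441] psi 125.4 q [ 0.6   0.47 -1.11  1.91  0.49  1.06 -0.1 ] F [ 0.  -0.1  0.3] 0.7023611839091949
grasp [0.4402 0.013  0.3631] z [ 0.002 -0.001 -1.   ] y [0.815 0.579 0.   ]
fin 142 [[ 0.405 -0.411  0.067]
 [ 0.441 -0.397  0.082]]
bar 137 [[0.447 0.342 0.21 ]
 [0.459 0.367 0.278]]
```

Cover is shut (fin back at its starting spot). On to the door handle.

Request:
{"fn": "step_arm", "kwargs": {
  "increments": [
    [[0.2,4,0],[0,0,-4]],
    [[0.2,4,0],[0,0,-4]],
    [[0.2,4,0],[0,0,-4]],
    [[0.2,4,0],[0,0,-4]],
    [[0.2,4,0],[0,0,-4]],
    [[0.1,4,0],[0,0,-4]],
    [[0.1,4,0],[0,0,-4]],
    [[0.1,4,0],[0,0,-3.4]],
    [[0,3,0],[0,0,0]],
    [[0,0,0],[0,0,0]]
  ]
}}

```text
clock: 56.85
tool_pos: [0.4516, 0.3661, 0.344]
eef_rot: [0.678, 0.735, 0.0, -0.001]
contact_force: [0.3, 0.1, -0.3]
opening: 0.702
finger_force: 0.0
```

```bash
python3 - <<'E'
from h import *
st();tool()
E
```

```text
56.85 [0.4516 0.3661 0.344 ] psi 94.6 q [-0.3   0.62 -0.83  1.54  0.48  1.2  -1.13] F [ 0.3  0.1 -0.3] 0.7016849832821129
grasp [0.4517 0.3661 0.363 ] z [-0.001  0.002 -1.   ] y [ 0.997  0.08  -0.001]
```

Request:
{"fn": "step_arm", "kwargs": {
  "increments": [
    [[0.1,-0.2,-1.5],[0,0,0]],
    [[0,0,-2],[0,0,0]],
    [[0,0,-2],[0,0,0]],
    [[0,0,-2],[0,0,0]],
    [[0,0,-2],[0,0,0]],
    [[0,0,-1.2],[0,0,0]],
    [[0,0,-0.8],[0,0,0]],
    [[0,0,0],[0,0,0]],
    [[0,0,0],[0,0,0]],
    [[0,0,0],[0,0,0]]
  ]
}}

```text
clock: 57.85
tool_pos: [0.4553, 0.36, 0.2299]
eef_rot: [0.681, 0.732, 0.001, 0.001]
contact_force: [-0.2, 0.2, 0.1]
opening: 0.7
finger_force: 0.0
```

Request:
{"fn": "step_arm", "kwargs": {
  "increments": [
    [[0,0,0],[0,0,0]],
    [[0,0,0],[0,0,0]],
    [[0,0,0],[0,0,0]],
    [[0,0,0],[0,0,0]],
    [[0,0,0],[0,0,0]],
    [[0,0,0],[0,0,0]],
    [[0,0,0],[0,0,0]],
    [[0,0,0],[0,0,0]],
    [[0,0,0],[0,0,0]],
    [[0,0,0],[0,0,0]]
  ],
  "fingers": 0,
  "grip_force": 15
}}

```text
clock: 58.85
tool_pos: [0.4545, 0.3595, 0.229]
eef_rot: [0.681, 0.732, -0.001, 0.001]
contact_force: [-3.0, -1.0, 0.7]
opening: 0.126
finger_force: 15.0
```

Request:
{"fn": "step_arm", "kwargs": {
  "increments": [
    [[-0.26,-0.95,0],[0,0,4.44]],
    [[-0.18,-0.97,0],[0,0,4.44]],
    [[-0.11,-0.98,0],[0,0,4.44]],
    [[-0.03,-0.98,0],[0,0,4.44]],
    [[0.04,-0.98,0],[0,0,4.44]],
    [[0.12,-0.98,0],[0,0,4.44]],
    [[0.19,-0.96,0],[0,0,4.44]],
    [[0.27,-0.95,0],[0,0,4.44]],
    [[0.34,-0.92,0],[0,0,4.44]],
    [[0.41,-0.89,0],[0,0,4.44]]
  ]
}}

```text
clock: 59.85
tool_pos: [0.4663, 0.2648, 0.229]
eef_rot: [0.353, 0.936, 0.003, 0.003]
contact_force: [7.3, 5.3, -7.9]
opening: 0.131
finger_force: 15.0
```

```bash
python3 - <<'E'
from h import *
st();tool()
E
```

```text
59.85 [0.4663 0.2648 0.229 ] psi 138.6 q [-0.04  0.75 -0.98  1.83  0.75  0.98 -0.5 ] F [ 7.3  5.3 -7.9] 0.13130917650741633
grasp [0.4662 0.2647 0.248 ] z [ 0.007  0.004 -1.   ] y [0.661 0.751 0.007]
```

Request:
{"fn": "step_arm", "kwargs": {
  "increments": [
    [[0.46,-0.86,0],[0,0,4.44]],
    [[0.52,-0.82,0],[0,0,4.44]],
    [[0.59,-0.77,0],[0,0,4.44]],
    [[0.64,-0.73,0],[0,0,4.44]],
    [[0.7,-0.67,0],[0,0,4.44]],
    [[0.75,-0.61,0],[0,0,4.44]],
    [[0.79,-0.55,0],[0,0,4.44]],
    [[0.83,-0.49,0],[0,0,4.44]],
    [[0.87,-0.4,0],[0,0,4.44]],
    [[0.8,-0.3,0],[0,0,4.44]]
  ]
}}

```text
clock: 60.85
tool_pos: [0.5353, 0.2082, 0.2292]
eef_rot: [-0.028, 1.0, 0.008, 0.003]
contact_force: [6.3, 16.7, -14.5]
opening: 0.13
finger_force: 15.1
```

Request:
{"fn": "step_arm", "kwargs": {
  "increments": [
    [[0.2,0,0],[0,0,0]],
    [[0,0,0],[0,0,0]],
    [[0,0,0],[0,0,0]],
    [[0,0,0],[0,0,0]],
    [[0,0,0],[0,0,0]],
    [[0,0,0],[0,0,0]],
    [[0,0,0],[0,0,0]],
    [[0,0,0],[0,0,0]],
    [[0,0,0],[0,0,0]],
    [[0,0,0],[0,0,0]]
  ]
}}

```text
clock: 61.85
tool_pos: [0.5368, 0.2076, 0.2292]
eef_rot: [-0.026, 1.0, 0.007, 0.003]
contact_force: [6.5, 14.2, -11.9]
opening: 0.127
finger_force: 15.1
```

```bash
python3 - <<'E'
from h import *
st();tool()
c,p,d=snap('top');X=cloud(c,d).reshape(-1,3)
for y in(.1,.13,.28,.31):
    q=X[(abs(X[:,1]-y)<.012)&(X[:,0]>.5)&(X[:,0]<.6)&(X[:,2]>.05)&(X[:,2]<.255)]
    print(y,len(q),np.percentile(q[:,0],[5,50]).round(4) if len(q) else '')
E
```

```text
61.85 [0.5368 0.2076 0.2292] psi 183.0 q [ 0.16  0.88 -1.17  1.71  0.88  1.16  0.36] F [  6.5  14.2 -11.9] 0.12704207580808757
grasp [0.5367 0.2073 0.2482] z [ 0.006  0.014 -1.   ] y [-0.052  0.999  0.013]
0.1 8 [0.5725 0.573 ]
0.13 0 
0.28 0 
0.31 0
```

Request:
{"fn": "step_arm", "kwargs": {
  "increments": [
    [[0,0,0],[0,0,0]],
    [[0,0,0],[0,0,0]],
    [[0,0,0],[0,0,0]],
    [[0,0,0],[0,0,0]],
    [[0,0,0],[0,0,0]],
    [[0,0,2],[0,0,0]],
    [[0,0,4],[0,0,0]],
    [[0,0,4],[0,0,0]],
    [[-3,0,2],[0,0,0]],
    [[-4,0,0],[0,0,0]]
  ],
  "fingers": 0.6
}}

```text
clock: 62.9
tool_pos: [0.4653, 0.2035, 0.3518]
eef_rot: [-0.024, 1.0, 0.003, 0.003]
contact_force: [0.2, 0.7, -0.9]
opening: 0.601
finger_force: 0.0
```

Request:
{"fn": "step_arm", "kwargs": {
  "increments": [
    [[0,-4,0],[0,0,0]],
    [[0,-5,0],[0,0,0]],
    [[0,-5,0],[0,0,0]],
    [[0,-5,0],[0,0,0]],
    [[0,-5,0],[0,0,0]],
    [[0,-5,0],[0,0,0]],
    [[0,-5,0],[0,0,0]],
    [[0,-5,0],[0,0,0]],
    [[0,-4,0],[0,0,0]],
    [[0,0,0],[0,0,0]]
  ]
}}

```text
clock: 63.9
tool_pos: [0.4634, -0.2348, 0.3475]
eef_rot: [-0.02, 1.0, -0.0, -0.0]
contact_force: [0.4, 0.2, -1.7]
opening: 0.6
finger_force: 0.0
```

```bash
python3 - <<'E'
from h import *
st()
c,p,d=snap('top','top6');X=cloud(c,d).reshape(-1,3); X0=np.load('top0.npz')['X'].reshape(-1,3)
for Y in(X0,X):
  for y in(.04,.07,.1,.13,.16,.24,.27,.3):
    q=Y[(abs(Y[:,1]-y)<.012)&(Y[:,0]>.5)&(Y[:,0]<.6)&(Y[:,2]>.05)&(Y[:,2]<.255)]
    print(y,len(q),np.percentile(q[:,0],[5,50]).round(4) if len(q) else '',end=' ')
  q=Y[(Y[:,0]>.48)&(Y[:,0]<.545)&(Y[:,1]>.15)&(Y[:,1]<.26)&(Y[:,2]>.19)&(Y[:,2]<.275)]
  print('\nbar',len(q),np.percentile(q,[3,50,97],axis=0).round(4).tolist())
c,p,d=snap('side','side6')
E
```

```text
63.9 [ 0.4634 -0.2348  0.3475] psi 182.3 q [ 1.12  0.74 -1.4   1.7   0.75  1.36  1.2 ] F [ 0.4  0.2 -1.7] 0.599963935714804
0.04 110 [0.5766 0.5772] 0.07 126 [0.5736 0.5744] 0.1 129 [0.5719 0.5728] 0.13 126 [0.5703 0.571 ] 0.16 115 [0.5699 0.5707] 0.24 106 [0.5644 0.5651] 0.27 127 [0.5629 0.5636] 0.3 112 [0.5618 0.5626] 
bar 89 [[0.5275, 0.1984, 0.1956], [0.5339, 0.2014, 0.2476], [0.5435, 0.2086, 0.2746]]
0.04 111 [0.576  0.5768] 0.07 127 [0.5721 0.5732] 0.1 129 [0.5696 0.5707] 0.13 124 [0.5672 0.5683] 0.16 114 [0.5661 0.5668] 0.24 102 [0.5622 0.5627] 0.27 115 [0.5615 0.5619] 0.3 99 [0.5611 0.5617] 
bar 106 [[0.5241, 0.1998, 0.1921], [0.5315, 0.2027, 0.245], [0.5435, 0.209, 0.2746]]
```

View pics/top6.png

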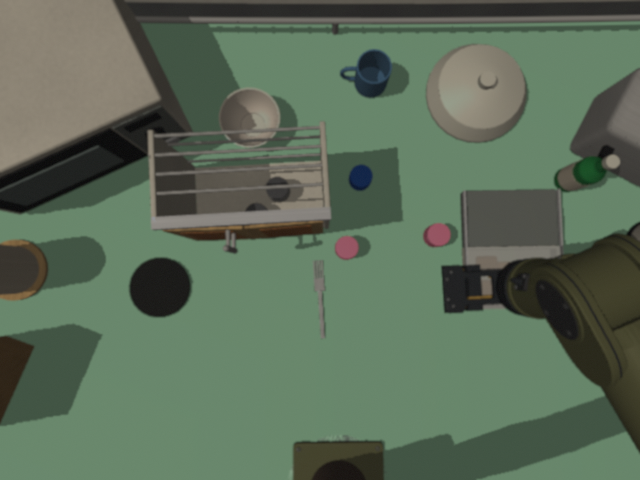

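View pics/side6.png

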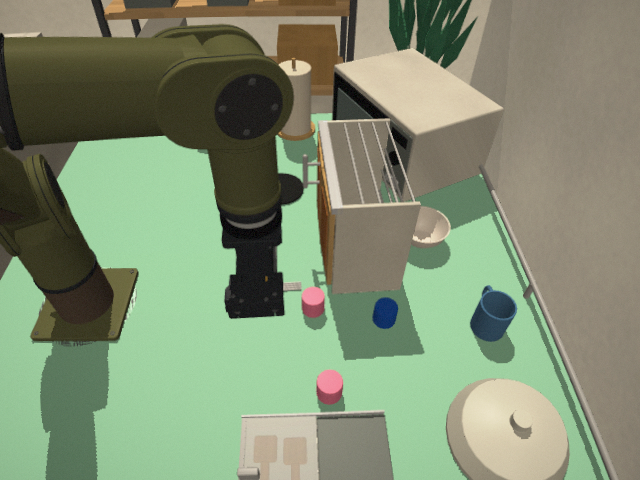

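The door is still about 4 mm proud at the fold (θ≈0.03). I'll push on the bar with closed fingers.

Request:
{"fn": "step_arm", "kwargs": {
  "increments": [
    [[0,3.9,0],[0,0,0]],
    [[0,5,0],[0,0,0]],
    [[0,5,0],[0,0,0]],
    [[0,5,0],[0,0,0]],
    [[0,5,0],[0,0,0]],
    [[0,5,0],[0,0,0]],
    [[0,5,0],[0,0,0]],
    [[0.5,5,0],[0,0,0]],
    [[1,5,0],[0,0,0]],
    [[1,0,0],[0,0,0]]
  ],
  "fingers": 0
}}

```text
clock: 65.0
tool_pos: [0.4852, 0.2202, 0.3509]
eef_rot: [-0.034, 0.999, 0.004, 0.002]
contact_force: [-0.2, -0.2, 0.6]
opening: 0.003
finger_force: 0.0
```

Request:
{"fn": "step_arm", "kwargs": {
  "increments": [
    [[0,0,-2],[0,0,0]],
    [[0,0,-3],[0,0,0]],
    [[0,0,-3],[0,0,0]],
    [[0,0,-3],[0,0,0]],
    [[0,0,-1],[0,0,0]],
    [[0,0,0],[0,0,0]],
    [[0.8,0,0],[0,0,0]],
    [[0.8,0,0],[0,0,0]],
    [[0.3,0,0],[0,0,0]],
    [[0,0,0],[0,0,0]]
  ]
}}

```text
clock: 66.0
tool_pos: [0.5092, 0.2098, 0.2296]
eef_rot: [-0.025, 1.0, 0.001, 0.001]
contact_force: [-0.3, -0.3, -0.2]
opening: 0.005
finger_force: 0.0
```

```bash
python3 - <<'E'
from h import *
st()
E
```

```text
66.0 [0.5092 0.2098 0.2296] psi 182.9 q [ 0.13  0.82 -1.12  1.78  0.84  1.1   0.33] F [-0.3 -0.3 -0.2] 0.005111824410425643
```

Request:
{"fn": "step_arm", "kwargs": {
  "increments": [
    [[0.4,-0.4,0],[0,0,0]],
    [[0.4,0,0],[0,0,0]],
    [[0.3,0,0],[0,0,0]],
    [[0.3,0,0],[0,0,0]],
    [[0.2,0,0],[0,0,0]],
    [[0,0,0],[0,0,0]],
    [[0,0,0],[0,0,0]],
    [[0,0,0],[0,0,0]],
    [[0,0,0],[0,0,0]],
    [[0,0,0],[0,0,0]]
  ]
}}

```text
clock: 67.0
tool_pos: [0.52, 0.2049, 0.2288]
eef_rot: [-0.027, 1.0, -0.001, -0.003]
contact_force: [-11.4, -4.4, 6.6]
opening: 0.007
finger_force: 5.7
```

Request:
{"fn": "step_arm", "kwargs": {
  "increments": [
    [[0.3,0,0],[0,0,0]],
    [[0,0,0],[0,0,0]],
    [[0,0,0],[0,0,0]],
    [[0,0,0],[0,0,0]],
    [[-1,0,0],[0,0,0]],
    [[-3,0,0],[0,0,0]],
    [[-4,-1,3],[0,0,0]],
    [[0,-3,4],[0,0,0]],
    [[0,-5,3],[0,0,0]],
    [[0,-5,0],[0,0,0]]
  ]
}}

```text
clock: 68.0
tool_pos: [0.4498, 0.0748, 0.3279]
eef_rot: [-0.027, 1.0, 0.002, 0.005]
contact_force: [0.6, -0.8, -0.0]
opening: 0.008
finger_force: 0.0
```

Request:
{"fn": "step_arm", "kwargs": {
  "increments": [
    [[0,-5,0],[0,0,0]],
    [[0,-5,0],[0,0,0]],
    [[0,-5,0],[0,0,0]],
    [[0,-5,0],[0,0,0]],
    [[0,-5,0],[0,0,0]],
    [[0,-4,0],[0,0,0]],
    [[0,0,0],[0,0,0]],
    [[0,0,0],[0,0,0]],
    [[0,0,0],[0,0,0]],
    [[0,0,0],[0,0,0]]
  ]
}}

```text
clock: 69.0
tool_pos: [0.4484, -0.2154, 0.3246]
eef_rot: [-0.027, 1.0, 0.0, 0.001]
contact_force: [0.2, -0.1, 0.4]
opening: 0.007
finger_force: 0.0
```

```bash
python3 - <<'E'
from h import *
st()
c,p,d=snap('top','top7');X=cloud(c,d).reshape(-1,3)
for y in(.04,.07,.1,.13,.16,.24,.27,.3):
    q=X[(abs(X[:,1]-y)<.012)&(X[:,0]>.5)&(X[:,0]<.6)&(X[:,2]>.05)&(X[:,2]<.255)]
    print(y,len(q),np.percentile(q[:,0],[5,50]).round(4) if len(q) else '',end=' ')
Y=X;q=Y[(Y[:,0]>.48)&(Y[:,0]<.545)&(Y[:,1]>.15)&(Y[:,1]<.26)&(Y[:,2]>.19)&(Y[:,2]<.275)]
print('\nbar',len(q),np.percentile(q,[3,50,97],axis=0).round(4).tolist())
q=X[(X[:,0]>.59)&(X[:,0]<.74)&(X[:,1]>.05)&(X[:,1]<.30)&(X[:,2]>.045)&(X[:,2]<.06)];print('tins',len(q))
for k in (q[q[:,1]<.16],q[q[:,1]>.16]): print(len(k),k.min(0).round(3),k.max(0).round(3)) if len(k) else 0
E
```

```text
69.0 [ 0.4484 -0.2154  0.3246] psi 183.1 q [ 1.11  0.72 -1.38  1.79  0.75  1.27  1.16] F [ 0.2 -0.1  0.4] 0.007219534871444825
0.04 113 [0.5766 0.5773] 0.07 125 [0.5736 0.5744] 0.1 126 [0.572  0.5728] 0.13 125 [0.5704 0.5711] 0.16 116 [0.5699 0.5706] 0.24 109 [0.5643 0.5651] 0.27 128 [0.5629 0.5636] 0.3 105 [0.5618 0.5626] 
bar 88 [[0.5276, 0.1986, 0.1955], [0.5336, 0.201, 0.2477], [0.5434, 0.2077, 0.2747]]
tins 473
340 [0.631 0.11  0.046] [0.707 0.16  0.057]
133 [0.626 0.162 0.047] [0.74  0.272 0.059]
```

The door now matches its initial closed readings, the cover is shut and the tins are upright.

```bash
python3 -c "
from plant import r
print(r.finish_job())"
```

```text
the job is handed in; nothing more can be done
None
```

The job is handed in at about 69 s: both steel tins stand upright in the cupboard, both turners lie flat in the tray, and the cover and bifold door are fully shut (the door needed a second push to close its last 4 mm); I never handled the trivet, fork or look-alike tins.

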